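# Fill the bead jar through the two-way chute

### The job

Fill the round glass jar with the clay beads from the scoop: swing the hanging lever of the two-way chute fully over, so that its flap sends the beads to the side where the jar stands, then pour all six beads from the scoop into the funnel so that every one ends up in the jar. Set the empty scoop back down upright on the table and let go of it; leave the jar and the tin standing under the chute and the other things where they are.

Things in the scene. Friction and masses are not known exactly. Their poses are not given: they have to be found in the camera images.
- chute: two-way filling chute, fixed: steel funnel 134 mm across on top, under it a Y-shaped body (68 mm deep) of aluminium sheet and clear acrylic; its two legs end 95 mm left and right of the middle, 72 mm above the table; dark steel foot and posts behind. Origin on the table under the funnel's centre; x away from the robot at yaw 0 (yaw within 0.25 rad), the lever on the -x face, y to one leg, z up
- hopper_mouth (a point): centre of the funnel's mouth, 225 mm above the table (rim 227); 124 mm across inside, narrowing to 54 mm at 40 mm below; axes as the chute's
- flap (a joint): diverter flap, rad: 0 mid, stops at +0.47 and -0.47. Positive: the hanging lever is swung to the chute's +y, the blade (48 mm, above the hinge) leans to -y and the poured beads leave by the +y leg; negative: the other way. So the lever points to the open leg. A friction hinge, about 1 N at the knob, stays where it is left; starts within 0.22 of 0
- flap_hinge (a point): point on the flap's hinge axis (which runs along the chute's x), 134 mm above the table, 66 mm in front of the chute's middle, straight above the hanging knob when the flap reads 0
- flap_knob (a point): middle of the lever's knob: black, 18 mm diameter, 24 mm long along the chute's x, 55 mm below the hinge axis, centre 66 mm in front of the chute's middle (free end 78 mm), 79 mm above the table at flap 0, swings 25 mm to each side. The funnel's rim (67 mm in front of the middle) overhangs it: a gripper pointing straight down strikes the funnel; lean it back towards the robot 20 to 45 degrees
- jar: round clear glass jar without lid, 100 mm diameter, 65 mm high, mouth 86 mm inside, 0.32 kg, standing under one leg of the chute, 115 mm from its middle; which leg varies. Origin at the centre of its underside
- tin: oblong aluminium tin, 90 x 100 x 62 mm high, open on top, tile chips in it, 0.25 kg, under the other leg. Origin at the centre of its underside
- scoop: steel scoop standing level on the table with six beads in it, 0.13 to 0.22 kg empty: trough 54 mm wide, walls 37 mm high, closed at the rear, its floor rising at 25 degrees over the front 50 mm to the open lip. Origin at its underside; x to the lip, y across, z up; reaches from x = -48 to 86 mm. Beads start to roll out when the lip is tipped down about 30 to 40 degrees, all by 50
- scoop_grip (a point): middle of the scoop's wooden handle bar above the trough, in the scoop's frame x = -5 mm, y = 0, z = 73 mm: bar along the scoop's x, 16 mm wide, 18 mm tall, open below (brace strap at 42 mm), free between its posts from x = -38 to 17 mm
- scoop_lip (a point): middle of the pouring lip (48 mm wide inside): in the scoop's frame x = 84 mm, y = 0, z = 25.5 mm
- bead0: fired clay bead, a 20 mm ball of about 10 g, one of six alike (bead0 to bead5) lying in the scoop; origin at its centre
- bead1: fired clay bead, a 20 mm ball of about 10 g, like bead0
- bead2: fired clay bead, a 20 mm ball of about 10 g, like bead0
- bead3: fired clay bead, a 20 mm ball of about 10 g, like bead0
- bead4: fired clay bead, a 20 mm ball of about 10 g, like bead0
- bead5: fired clay bead, a 20 mm ball of about 10 g, like bead0
- paint_bottle: white paint bottle, 82 mm diameter, 185 mm tall, bystander; origin at its base
- brush_pot: glass with brushes, 76 mm diameter, brushes to 230 mm, bystander; origin at its base
- brush: brush of 190 mm lying on the table, bystander; origin under its middle
- paint_tube: paint tube of 95 mm lying on the table, 34 mm wide, bystander; origin under its middle
- jar_lid: the jar's round metal lid, 102 mm diameter, 13 mm thick, lying on the table between scoop and chute, bystander; origin under its middle
Mind the look-alikes: they are no part of the job. What is shaped like the scoop but green is not meant.

How it is judged:
By the outcome, as a careful person would: the job done as asked, in the order asked, and still so for the second after the job is handed in, with the robot touching nothing.
It also fails if it takes over 72 s, if anything falls off the work surface, if the arm or the gripper's body presses on something with over 40 N, if the wrist force passes 120 N, or if a joint passes its speed limit or range.

### The arm

A 6-joint arm with a two-finger parallel gripper is mounted at the origin on the work surface. World frame = base frame: x ahead of the robot, y to its left, z up, the work surface at z = 0. Lengths are in m, angles in degrees, forces in N, time in s.
With the tool pointing down it reaches from about 0.3 to 0.75 m from the base axis. Payload 8.5 kg.
Tool frame: the origin (TCP) lies midway between the tips of the shut fingers; the grasp point (between the pads) lies 19 mm behind it (env.pinch_z is the z of the grasp point in the tool frame, in m); z points along the fingers, y is the line along which they close (so a half turn about z gives the same grasp; the last joint's range is limited). The gripper opens to 85 mm and grips with 20 to 120 N. Pads are 22 mm wide; open, the fingers measure 114 mm over their backs; the gripper's body (76 mm by 85 mm) begins 54 mm behind the grasp point. The pads swing forward as they close: fully open they stand 13 mm farther back than shut.
Start: joints at [-80.976, 21.807, 74.336, -0, 83.858, -12.336], TCP at [0.2, -0.512, 0.231] pointing down, gripper open.
Joint ranges: [-178.18, 178.18], [-50.72, 133.34], [12.68, 142.11], [-81.47, 261.47], [9.98, 163.14], [-165.26, 165.26]. Speed limits (degrees/s): [136.94, 136.94, 180, 180, 180, 180].

### API

Orientations are given as a 3x3 rotation matrix whose columns are the frame's x, y, z axes.
In Python, from rig import env gives the robot as it stands.
- The arm moves only by the tool arm_command, never from a script. Its argument "deltas" is a list of rows, each an object of numbers: "rx", "ry", "rz": the turn, a rotation vector about the tool's x, y, z in rad; "dx", "dy", "dz": the shift along the tool's x, y, z in m; "fingers": the finger opening in m, from 0 to 0.0854. In form: [{"rx": .., "ry": .., "rz": .., "dx": .., "dy": .., "dz": .., "fingers": ..}, ...]. A call has 1 to 12 rows; each row shifts and turns the commanded pose from where the row before left it, along the tool's axes as they then stand; what a row does not reach is not made up. A row lasts 1/10 s, in which the tool goes at most 50 mm and 8.59 degrees, less where a joint would pass 70% of its speed; a pose out of reach is approached as far as the arm can. A call is refused whole if a number of a shift passes 0.05 or a number of a turn 0.15, either way. A call with a gripper value outside its range is refused whole. The fingers move at their own pace and stop on an object; "squeeze" is the grip in N (left out, the last holds). Time passes only in rows, so rows that do not move let the fingers close. It gives the time, the measured TCP pose, the force, the opening and the grip force at its end, in the units of the state.
- env.observe(): the state, without advancing time (a new reading comes with each control period).
- env.get_image(name): name is "scene" or "top" or "wrist"; returns a dict with "color" (400x640x3 uint8, blue, green, red), "camera_matrix" (3x3 intrinsics, pixels), "eye" and "orientation" of the camera in the world. Camera axes: x right, y up, looking along -z (the intrinsics and any distortion apply to the point x, -y, -z); pixel columns grow to the right and rows downward; lengths in m; the calibration is good to about 2 mm. The wrist camera is an equidistant fisheye: a pixel r from the principal point sees the ray r / f radians off the axis. A picture is of the moment at which its call begins. There is no depth.
- env.close_job(): hands the job in; it is judged then, once.
Trained networks look in a picture, given as the dict that the camera call returned (one of the last four; its "shot" number tells which), for a name from the list of things; names that differ only in an ending like _2 or _b are one class to them, and where a whole thing is asked for, a point or a joint stands for the part that bears it (a point fixed in the world has none). Each returns a list of dicts, best first, with "p" (0 to 1); they miss things now and then, are a little off and sometimes report something else, mostly with a low value. They report only what shows in the picture. A call takes as long as a camera call. They do not tell look-alikes from the thing itself.
- env.look_for(query, picture): "box" ([left, top, right, bottom] in pixels, round what is visible of it).
- env.tip_of(query, picture): "location" ([column, row] in pixels: a listed point, or the origin of a listed thing).
The state is a dict: "time_s": time; "q": joint angles; "qvel": joint speeds; "joint_efforts": joint torques, N m; "position": TCP position; "tool_rot": TCP orientation; "ft_force": force on the tool from outside, world axes, zero at the start; "wrist_torque": the same for the moment, N m; "grip_width": finger opening in m; "gripper_force": force on a finger pad.
Only numpy, scipy, OpenCV 4.12 (cv2) and the standard library are available. Lean on these libraries where they do the work, as an engineer would, in place of code of your own. Each camera call takes 0.05 s, during which the arm holds its last target. There are 200 camera calls.

## Working session

There is one attempt and no reset: what is moved stays moved. The work goes in short steps, Python scripts to look and compute and a tool call to move; the robot and the scene stay as the last step left them, time stands still between calls to the robot, and variables do not carry over. Pictures are saved under pics/ and viewed, at most 10 in all, crops included, and the job is handed in when it is done.

Besides the shell and the picture viewer there is one more tool, called after "Request:" as name([rows], argument=value, ...), one row to a line, values as JSON. arm_command: Moves the arm, as the interface text tells. Its arguments: {"type":"object","properties":{"deltas":{"type":"array"},"squeeze":{"type":"number"}},"required":["deltas"]}

```bash
ls; mkdir -p pics
cat > h.py <<'E'
import numpy as np, cv2
from rig import env
def ray(pic,px):
    K=np.array(pic["camera_matrix"]);R=np.array(pic["orientation"]);e=np.array(pic["eye"])
    d=np.array([(px[0]-K[0,2])/K[0,0],-(px[1]-K[1,2])/K[1,1],-1.]);d=R@d
    return e,d/np.linalg.norm(d)
def atz(pic,px,z):
    e,d=ray(pic,px);return e+d*(z-e[2])/d[2]
def tri(rs):
    A=np.zeros((3,3));b=np.zeros(3)
    for e,d in rs:
        P=np.eye(3)-np.outer(d,d);A+=P;b+=P@e
    x=np.linalg.solve(A,b)
    return x,[np.linalg.norm((np.eye(3)-np.outer(d,d))@(x-e)) for e,d in rs]
def proj(pic,X):
    K=np.array(pic["camera_matrix"]);R=np.array(pic["orientation"]);c=R.T@(np.array(X)-np.array(pic["eye"]))
    return [K[0,0]*c[0]/-c[2]+K[0,2],K[1,1]*-c[1]/-c[2]+K[1,2]]
E
python3 - <<'E'
from h import *
P={n:env.get_image(n) for n in("scene","top")}
for n,p in P.items():
    cv2.imwrite(f"pics/{n}0.png",p["color"]);print(n,p["eye"],p.keys())
for q in["chute","hopper_mouth","flap_hinge","flap_knob","jar","tin","scoop","scoop_grip","scoop_lip","jar_lid","bead0","paint_bottle","brush_pot"]:
    for n,p in P.items():
        print(q,n,[(np.round(r["location"]).tolist(),round(r["p"],2)) for r in env.tip_of(q,p)][:7])
E
```

```text
pics
scene [ 0.87304938 -0.54222691  0.9796939 ] dict_keys(['color', 'camera_matrix', 'eye', 'orientation', 'shot'])
top [ 0.28954046 -0.02313408  1.35322253] dict_keys(['color', 'camera_matrix', 'eye', 'orientation', 'shot'])
chute scene [([358.0, 205.0], 0.59)]
chute top [([287.0, 186.0], 0.76)]
hopper_mouth scene [([363.0, 158.0], 0.9), ([254.0, 290.0], 0.69), ([246.0, 280.0], 0.58)]
hopper_mouth top [([279.0, 169.0], 0.97), ([392.0, 222.0], 0.35)]
flap_hinge scene [([339.0, 176.0], 0.77), ([254.0, 287.0], 0.57)]
flap_hinge top [([283.0, 196.0], 0.82), ([288.0, 189.0], 0.43)]
flap_knob scene [([337.0, 184.0], 0.57)]
flap_knob top [([287.0, 202.0], 0.59)]
jar scene []
jar top [([255.0, 191.0], 0.76)]
tin scene [([345.0, 240.0], 0.72)]
tin top [([321.0, 185.0], 0.77), ([284.0, 197.0], 0.17)]
scoop scene [([311.0, 317.0], 0.81), ([255.0, 290.0], 0.65), ([245.0, 282.0], 0.61), ([344.0, 240.0], 0.28)]
scoop top [([388.0, 224.0], 0.97), ([385.0, 180.0], 0.6)]
scoop_grip scene [([312.0, 304.0], 0.87), ([251.0, 278.0], 0.56), ([253.0, 298.0], 0.46)]
scoop_grip top [([287.0, 187.0], 0.74), ([389.0, 170.0], 0.71), ([389.0, 221.0], 0.66)]
scoop_lip scene [([240.0, 259.0], 0.59), ([252.0, 294.0], 0.59), ([330.0, 284.0], 0.57)]
scoop_lip top [([376.0, 241.0], 0.86), ([360.0, 176.0], 0.74)]
jar_lid scene [([260.0, 240.0], 0.95)]
jar_lid top [([389.0, 222.0], 0.75), ([350.0, 244.0], 0.57)]
bead0 scene [([256.0, 276.0], 0.61), ([247.0, 281.0], 0.51), ([262.0, 287.0], 0.45), ([370.0, 182.0], 0.45), ([253.0, 296.0], 0.42)]
bead0 top [([348.0, 247.0], 0.73), ([389.0, 217.0], 0.51), ([394.0, 216.0], 0.48), ([281.0, 170.0], 0.29)]
paint_bottle scene [([287.0, 376.0], 0.9), ([257.0, 277.0], 0.52), ([339.0, 186.0], 0.23)]
paint_bottle top [([389.0, 226.0], 0.24)]
brush_pot scene [([384.0, 139.0], 0.81)]
brush_pot top [([194.0, 202.0], 0.94)]
```

Run:
```python
import cv2
a=cv2.imread("pics/scene0.png")[90:400,200:420];b=cv2.imread("pics/top0.png")[130:290,170:430]
a=cv2.resize(a,None,fx=1.9,fy=1.9,interpolation=cv2.INTER_CUBIC)
cv2.imwrite("pics/s1.png",a);cv2.imwrite("pics/t1.png",cv2.resize(b,None,fx=3,fy=3,interpolation=cv2.INTER_CUBIC))
```

```text
(no output)
```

View pics/s1.png

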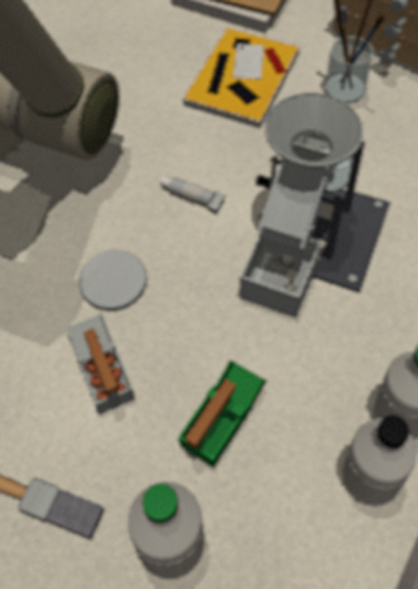

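View pics/t1.png

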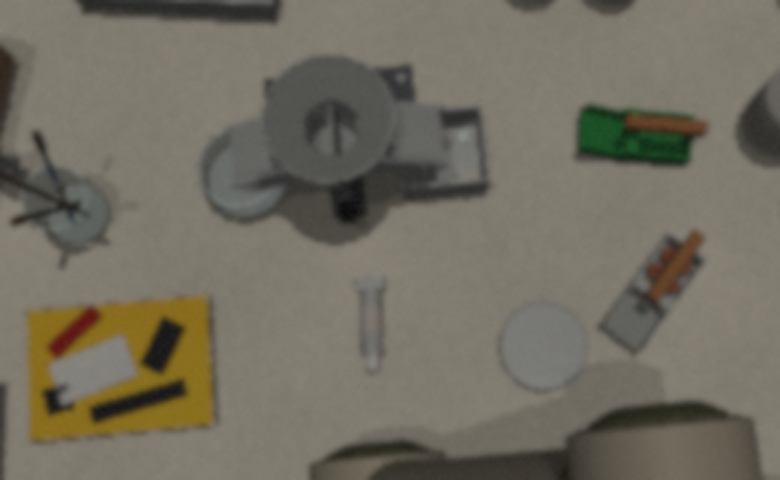

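The scene shows the steel scoop near (252,280), its lip towards the robot, and the green look-alike near (318,308). In the top view the jar is on the left (+y) leg, about (252,188), and the tin is on the right. The lid lies at (351,245) and the lever at (287,198). So the flap has to go positive.

Run:
```python
from h import *
P={n:env.get_image(n) for n in("scene","top")}
s,t=P["scene"],P["top"]
def near(q,p,c,r=14):
    L=[np.array(x["location"]) for x in env.tip_of(q,p) if np.hypot(*(np.array(x["location"])-c))<r]
    return L[0] if L else None
def show(n,a,b):
    if a is None or b is None: print(n,a,b);return
    x,r=tri([ray(s,a),ray(t,b)]);print(n,x.round(4),np.round(r,4),a.round(1),b.round(1));return x
hm=show("hm",near("hopper_mouth",s,(363,158)),near("hopper_mouth",t,(279,169)))
show("hinge",near("flap_hinge",s,(339,176)),near("flap_hinge",t,(283,196)))
show("knob",near("flap_knob",s,(337,184)),near("flap_knob",t,(287,200)))
g=near("scoop_grip",s,(252,280));gt=near("scoop_grip",t,(393,219))
show("grip",g,gt)
ls=near("scoop_lip",s,(246,262));lt=near("scoop_lip",t,(376,241));show("lip",ls,lt)
print("lip z",[atz(p,c,.0255).round(4) for p,c in((s,ls),(t,lt)) if c is not None])
print("grip z",[atz(p,c,.073).round(4) for p,c in((s,g),(t,gt)) if c is not None])
o=near("scoop",t,(388,224));print("scoop o",atz(t,o,0),near("scoop",s,(255,288)), )
print("jar",atz(t,near("jar",t,(255,191)),0),"tin",atz(t,near("tin",t,(321,185)),0),atz(s,near("tin",s,(345,240)),0))
print("hm z",atz(t,near("hopper_mouth",t,(279,169)),.225),atz(s,near("hopper_mouth",s,(363,158)),.225))
print("lid",atz(s,near("jar_lid",s,(260,240)),0),"chute",atz(t,near("chute",t,(287,186)),0),atz(s,near("chute",s,(358,205)),0))
# scoop masks: wood handle by colour
for n,p,c,z in(("s",s,(253,280),.082),("t",t,(394,218),.082)):
    im=p["color"].astype(int);m=((im[...,2]-im[...,0])>45)&(im[...,2]>90)
    yy,xx=np.nonzero(m);k=np.hypot(xx-c[0],yy-c[1])<25;q=np.c_[xx,yy][k].astype(np.float32)
    r=cv2.minAreaRect(q);print(n,len(q),r)
    b=cv2.boxPoints(r);print([atz(p,v,z).round(4).tolist() for v in b], atz(p,r[0],z).round(4))
# tin rim top view
print("pinch",env.pinch_z, env.observe()["tool_rot"])
cv2.imwrite("pics/w.png",env.get_image("wrist")["color"])
```

```text
hm None [277.4 169.1]
hinge None [284.7 195.8]
knob [0.548  0.096  0.0708] [0.0041 0.0041] [338.8 187.4] [288.  201.2]
grip [ 0.4967 -0.2602  0.0416] [0.0029 0.0029] [252.6 280.2] [392.3 223.6]
lip [ 0.4328 -0.2138  0.0318] [0.002 0.002] [242.6 257.3] [376.5 240.9]
lip z [array([ 0.4285, -0.2131,  0.0255]), array([ 0.4348, -0.2131,  0.0255])]
grip z [array([ 0.5112, -0.2676,  0.073 ]), array([ 0.4899, -0.2566,  0.073 ])]
scoop o [ 0.49533148 -0.2523252   0.        ] [253.8 288.9]Traceback (most recent call last):
  File "<stdin>", line 19, in <module>
  File "h.py", line 8, in atz
    e,d=ray(pic,px);return e+d*(z-e[2])/d[2]
        ~~~^^^^^^^^
  File "h.py", line 5, in ray
    d=np.array([(px[0]-K[0,2])/K[0,0],-(px[1]-K[1,2])/K[1,1],-1.]);d=R@d
                 ~~^^^
TypeError: 'NoneType' object is not subscriptable
```

Run:
```python
from h import *
C={"hopper_mouth":((363,158),(279,169),.225),"flap_hinge":((339,176),(284,196),.134),"flap_knob":((337,185),(287,200),.08),"chute":((358,205),(287,186),0),"jar":((345,200),(255,191),0),"tin":((345,240),(321,185),0),"scoop":((255,288),(388,224),0),"scoop_grip":((252,280),(392,221),.073),"scoop_lip":((244,260),(376,241),.0255),"jar_lid":((260,240),(350,244),0)}
acc={}
for k in range(4):
  for i,n in enumerate(("scene","top")):
    p=env.get_image(n)
    for q,v in C.items():
        L=[np.array(x["location"]) for x in env.tip_of(q,p) if np.hypot(*(np.array(x["location"])-v[i]))<12]
        if L: acc.setdefault((q,n),[]).append(L[0])
    if k==3:
        (s if 0 else None)
        im=p["color"].astype(int);c=((253,280),(394,218))[i]
        m=((im[...,2]-im[...,0])>40)&(im[...,2]>80)
        yy,xx=np.nonzero(m);kk=np.hypot(xx-c[0],yy-c[1])<28;qq=np.c_[xx,yy][kk].astype(np.float32)
        r=cv2.minAreaRect(qq);print("wood",n,len(qq),np.round(r[0]),r[1:],atz(p,r[0],.08).round(4))
    for q,v in C.items():
        if k==3 and (q,n) in acc:
            m=np.median(acc[(q,n)],0);print(q,n,len(acc[(q,n)]),m.round(1),np.std(acc[(q,n)],0).round(1),atz(p,m,v[2]).round(4))
cv2.imwrite("pics/w.png",env.get_image("wrist")["color"])
print(env.pinch_z,np.round(env.observe()["tool_rot"],3))
```

```text
wood scene 361 [253. 280.] ((36.51683807373047, 16.15167808532715), 69.44395446777344) [ 0.5143 -0.2701  0.08  ]
hopper_mouth scene 4 [365.2 155.8] [1.1 0.2] [0.613  0.1165 0.225 ]
flap_hinge scene 4 [336.6 174.4] [1.6 1.1] [0.5451 0.0917 0.134 ]
flap_knob scene 4 [337.3 184.4] [0.7 2.1] [0.5447 0.1003 0.08  ]
chute scene 4 [356.5 204.6] [2.3 1.1] [0.6047 0.1188 0.    ]
tin scene 3 [345.6 239. ] [1.  0.6] [ 0.6347 -0.0053  0.    ]
scoop scene 4 [255.2 288.9] [0.8 1.1] [ 0.5028 -0.2621  0.    ]
scoop_grip scene 4 [250.2 279.2] [1.3 0.6] [ 0.5042 -0.2685  0.073 ]
scoop_lip scene 3 [242.7 258.3] [0.9 0.2] [ 0.4306 -0.2154  0.0255]
jar_lid scene 4 [259.2 240.5] [1.3 0.8] [ 0.4242 -0.1368  0.    ]
wood top 132 [394. 218.] ((9.946917533874512, 25.210289001464844), 30.963756561279297) [ 0.5088 -0.2592  0.08  ]
hopper_mouth top 4 [278.1 169. ] [0.7 1.4] [0.6105 0.1164 0.225 ]
flap_hinge top 4 [282.8 195.1] [0.9 1.4] [0.5511 0.1057 0.134 ]
flap_knob top 4 [287.8 201.9] [0.4 1.4] [0.5408 0.0928 0.08  ]
chute top 4 [286.5 187.6] [1.3 2.5] [0.608  0.1088 0.    ]
jar top 4 [254.  190.6] [1.3 0.3] [0.5901 0.2234 0.    ]
tin top 4 [319.4 181.8] [0.5 0.9] [ 0.6363 -0.0069  0.    ]
scoop top 4 [387.9 225.4] [1.3 0.5] [ 0.4942 -0.2548  0.    ]
scoop_grip top 4 [392.6 222.2] [0.4 1.1] [ 0.4945 -0.2577  0.073 ]
scoop_lip top 4 [377.  241.8] [1.1 1. ] [ 0.432  -0.2149  0.0255]
jar_lid top 4 [349.4 245.3] [0.5 0.6] [ 0.4167 -0.124   0.    ]
-0.0187 [[ 0.931  0.364  0.   ]
 [ 0.364 -0.931  0.   ]
 [ 0.    -0.    -1.   ]]
```

View pics/w.png

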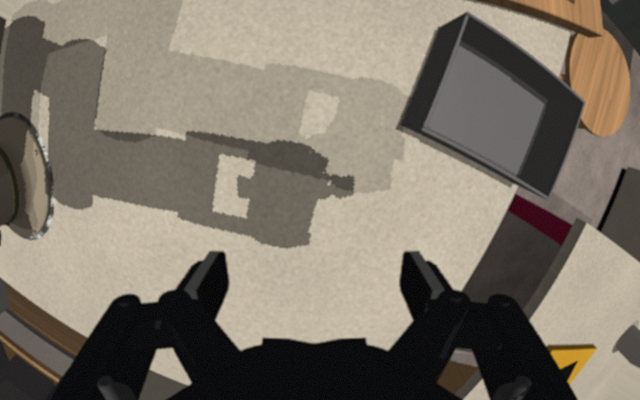

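```bash
cat >> h.py <<'E'
from scipy.spatial.transform import Rotation as Ro
yaw=0.196; CX=np.array([np.cos(yaw),np.sin(yaw),0]);CY=np.array([-np.sin(yaw),np.cos(yaw),0]);CO=np.array([.612,.114,0])
def go(p,R,q=None,Rq=None):
    o=env.observe();q=np.array(o["position"]) if q is None else q;Rq=np.array(o["tool_rot"]) if Rq is None else Rq
    print("rot",Ro.from_matrix(Rq.T@R).as_rotvec().round(4),"shift after rot",(R.T@(p-q)).round(4))
def lean(a,yv):
    z=np.sin(a)*CX+np.array([0,0,-np.cos(a)]);return np.c_[np.cross(yv,z),yv,z]
E
python3 - <<'E'
from h import *
R=lean(np.radians(35),-CY)
pinch=np.array([.543,.0965,0]);print("knob in chute",(pinch-CO)@CX,(pinch-CO)@CY)
c=CO-.071*CX+((pinch-CO)@CY)*CY+[0,0,.081]
tcp=c+.0187*R[:,2];print(tcp)
a=tcp-.11*R[:,2];print("approach",a)
go(a,R)
E
```

```text
knob in chute -0.07108696646183599 -0.0037273582137754436
[0.55360582 0.09860577 0.06568186]
approach [0.49172043 0.08631849 0.15578858]
rot [-0.054   0.6092  0.1712] shift after rot [ 0.2863 -0.5303  0.2927]
```

Request:
arm_command([
  {"rx": -0.011, "ry": 0.122, "rz": 0.034, "fingers": 0.06},
  {"rx": -0.011, "ry": 0.122, "rz": 0.034},
  {"rx": -0.011, "ry": 0.122, "rz": 0.034},
  {"rx": -0.011, "ry": 0.122, "rz": 0.034},
  {"rx": -0.011, "ry": 0.122, "rz": 0.034},
  {"dx": 0.014, "dy": -0.0265, "dz": 0.0146},
  {"dx": 0.014, "dy": -0.0265, "dz": 0.0146},
  {"dx": 0.014, "dy": -0.0265, "dz": 0.0146},
  {"dx": 0.014, "dy": -0.0265, "dz": 0.0146},
  {"dx": 0.014, "dy": -0.0265, "dz": 0.0146},
  {"dx": 0.014, "dy": -0.0265, "dz": 0.0146},
  {"dx": 0.014, "dy": -0.0265, "dz": 0.0146},
])

```text
invalid input
```

Request:
arm_command([
  {"dx": 0.014, "dy": -0.0265, "dz": 0.0146},
  {"dx": 0.014, "dy": -0.0265, "dz": 0.0146},
  {"dx": 0.014, "dy": -0.0265, "dz": 0.0146},
  {"dx": 0.014, "dy": -0.0265, "dz": 0.0146},
  {"dx": 0.014, "dy": -0.0265, "dz": 0.0146},
  {"dx": 0.014, "dy": -0.0265, "dz": 0.0146},
  {"dx": 0.014, "dy": -0.0265, "dz": 0.0146},
  {"dx": 0.014, "dy": -0.0265, "dz": 0.0146},
  {"dx": 0.014, "dy": -0.0265, "dz": 0.0146},
  {"dx": 0.014, "dy": -0.0265, "dz": 0.0146},
  {},
  {},
])

```text
invalid input
```

Run:
```python
from h import *
R=lean(np.radians(35),-CY)
pinch=np.array([.543,.0965,0])
c=CO-.071*CX+((pinch-CO)@CY)*CY+[0,0,.081]
tcp=c+.0187*R[:,2]
o=env.observe();print(o["position"],o["grip_width"]);go(tcp,R)
p=env.get_image("wrist");cv2.imwrite("pics/w2.png",p["color"])
for q in("flap_knob","flap_hinge"):print(q,[(np.round(r["location"]).tolist(),round(r["p"],2)) for r in env.tip_of(q,p)])
```

```text
[ 0.20030809 -0.51220256  0.23130893] 0.08526590491100342
rot [-0.054   0.6092  0.1712] shift after rot [ 0.2863 -0.5303  0.4027]
flap_knob []
flap_hinge []
```

View pics/w2.png

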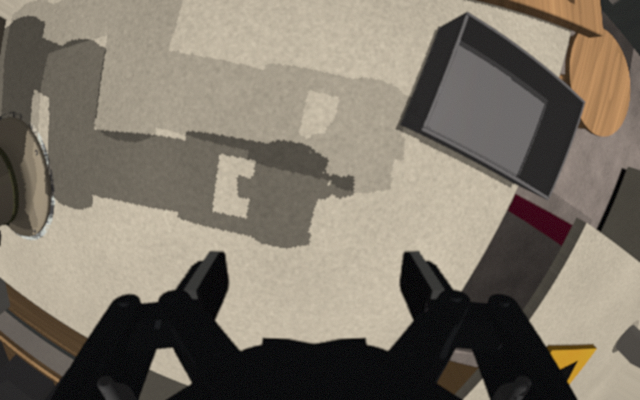

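The arm has not moved (same picture as before), so both calls were refused. I suspect every row needs all its keys.

Request:
arm_command([
  {"rx": -0.011, "ry": 0.122, "rz": 0.034, "dx": 0, "dy": 0, "dz": 0, "fingers": 0.06},
  {"rx": -0.011, "ry": 0.122, "rz": 0.034, "dx": 0, "dy": 0, "dz": 0, "fingers": 0.06},
  {"rx": -0.011, "ry": 0.122, "rz": 0.034, "dx": 0, "dy": 0, "dz": 0, "fingers": 0.06},
  {"rx": -0.011, "ry": 0.122, "rz": 0.034, "dx": 0, "dy": 0, "dz": 0, "fingers": 0.06},
  {"rx": -0.011, "ry": 0.122, "rz": 0.034, "dx": 0, "dy": 0, "dz": 0, "fingers": 0.06},
  {"rx": 0, "ry": 0, "rz": 0, "dx": 0.014, "dy": -0.0265, "dz": 0.0146, "fingers": 0.06},
  {"rx": 0, "ry": 0, "rz": 0, "dx": 0.014, "dy": -0.0265, "dz": 0.0146, "fingers": 0.06},
  {"rx": 0, "ry": 0, "rz": 0, "dx": 0.014, "dy": -0.0265, "dz": 0.0146, "fingers": 0.06},
  {"rx": 0, "ry": 0, "rz": 0, "dx": 0.014, "dy": -0.0265, "dz": 0.0146, "fingers": 0.06},
  {"rx": 0, "ry": 0, "rz": 0, "dx": 0.014, "dy": -0.0265, "dz": 0.0146, "fingers": 0.06},
  {"rx": 0, "ry": 0, "rz": 0, "dx": 0.014, "dy": -0.0265, "dz": 0.0146, "fingers": 0.06},
  {"rx": 0, "ry": 0, "rz": 0, "dx": 0.014, "dy": -0.0265, "dz": 0.0146, "fingers": 0.06},
], squeeze=20)

```text
time_s: 8.05
position: [0.3006, -0.302, 0.2036]
tool_rot: [[0.803, 0.195, 0.563], [0.161, -0.981, 0.111], [0.574, 0.002, -0.819]]
ft_force: [1.1, 0.2, 0.2]
grip_width: 0.0601
gripper_force: 0.0
```

Request:
arm_command([
  {"rx": 0, "ry": 0, "rz": 0, "dx": 0.0157, "dy": -0.0287, "dz": 0.0158, "fingers": 0.06},
  {"rx": 0, "ry": 0, "rz": 0, "dx": 0.0157, "dy": -0.0287, "dz": 0.0158, "fingers": 0.06},
  {"rx": 0, "ry": 0, "rz": 0, "dx": 0.0157, "dy": -0.0287, "dz": 0.0158, "fingers": 0.06},
  {"rx": 0, "ry": 0, "rz": 0, "dx": 0.0157, "dy": -0.0287, "dz": 0.0158, "fingers": 0.06},
  {"rx": 0, "ry": 0, "rz": 0, "dx": 0.0157, "dy": -0.0287, "dz": 0.0158, "fingers": 0.06},
  {"rx": 0, "ry": 0, "rz": 0, "dx": 0.0157, "dy": -0.0287, "dz": 0.0158, "fingers": 0.06},
  {"rx": 0, "ry": 0, "rz": 0, "dx": 0.0157, "dy": -0.0287, "dz": 0.0158, "fingers": 0.06},
  {"rx": 0, "ry": 0, "rz": 0, "dx": 0.0157, "dy": -0.0287, "dz": 0.0158, "fingers": 0.06},
  {"rx": 0, "ry": 0, "rz": 0, "dx": 0.0157, "dy": -0.0287, "dz": 0.0158, "fingers": 0.06},
  {"rx": 0, "ry": 0, "rz": 0, "dx": 0.0157, "dy": -0.0287, "dz": 0.0158, "fingers": 0.06},
  {"rx": 0, "ry": 0, "rz": 0, "dx": 0.0157, "dy": -0.0287, "dz": 0.0158, "fingers": 0.06},
  {"rx": 0, "ry": 0, "rz": 0, "dx": 0.0157, "dy": -0.0287, "dz": 0.0158, "fingers": 0.06},
])

```text
time_s: 9.25
position: [0.4916, 0.0878, 0.1564]
tool_rot: [[0.802, 0.196, 0.564], [0.161, -0.981, 0.112], [0.575, 0.001, -0.818]]
ft_force: [0.4, -1.0, -0.5]
grip_width: 0.0598
gripper_force: 0.0
```

Run:
```python
from h import *
R=lean(np.radians(35),-CY)
pinch=np.array([.543,.0965,0])
c=CO-.071*CX+((pinch-CO)@CY)*CY+[0,0,.081]
tcp=c+.0187*R[:,2]
o=env.observe();print(o["time_s"],o["position"],o["grip_width"]);go(tcp,R)
p=env.get_image("wrist");cv2.imwrite("pics/w3.png",p["color"]);print(p["camera_matrix"],p["eye"])
print([(np.round(r["location"]).tolist(),round(r["p"],2)) for r in env.tip_of("flap_knob",p)])
```

```text
9.25 [0.49160906 0.08776715 0.15644822] 0.059818814245260594
rot [ 0.0003 -0.0022  0.002 ] shift after rot [-0.0005  0.0014  0.1104]
[[309.70691629   0.         313.7806534 ]
 [  0.         309.70691629 198.64953319]
 [  0.           0.           1.        ]] [0.47149682 0.08379781 0.31672913]
[([314.0, 199.0], 0.93)]
```

View pics/w3.png

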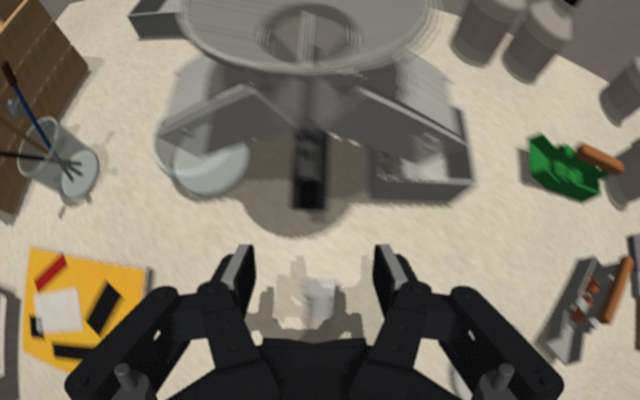

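The knob shows at about (309,190), centred between the fingers at column 314. The jar is under the left leg and the tin under the right. I'll move in and close.

Request:
arm_command([
  {"rx": 0, "ry": 0, "rz": 0, "dx": 0, "dy": 0, "dz": 0.022, "fingers": 0.06},
  {"rx": 0, "ry": 0, "rz": 0, "dx": 0, "dy": 0, "dz": 0.022, "fingers": 0.06},
  {"rx": 0, "ry": 0, "rz": 0, "dx": 0, "dy": 0, "dz": 0.022, "fingers": 0.06},
  {"rx": 0, "ry": 0, "rz": 0, "dx": 0, "dy": 0, "dz": 0.022, "fingers": 0.06},
  {"rx": 0, "ry": 0, "rz": 0, "dx": 0, "dy": 0, "dz": 0.022, "fingers": 0.06},
  {"rx": 0, "ry": 0, "rz": 0, "dx": 0, "dy": 0, "dz": 0, "fingers": 0.01},
  {"rx": 0, "ry": 0, "rz": 0, "dx": 0, "dy": 0, "dz": 0, "fingers": 0.01},
  {"rx": 0, "ry": 0, "rz": 0, "dx": 0, "dy": 0, "dz": 0, "fingers": 0.01},
  {"rx": 0, "ry": 0, "rz": 0, "dx": 0, "dy": 0, "dz": 0, "fingers": 0.01},
  {"rx": 0, "ry": 0, "rz": 0, "dx": 0, "dy": 0, "dz": 0, "fingers": 0.01},
  {"rx": 0, "ry": 0, "rz": 0, "dx": 0, "dy": 0, "dz": 0, "fingers": 0.01},
], squeeze=20)

```text
time_s: 10.45
position: [0.5525, 0.0982, 0.0669]
tool_rot: [[0.802, 0.195, 0.564], [0.161, -0.981, 0.111], [0.575, 0.001, -0.818]]
ft_force: [-5.7, -0.1, 5.9]
grip_width: 0.0175
gripper_force: 20.4
```

Request:
arm_command([
  {"rx": 0, "ry": 0, "rz": 0, "dx": 0, "dy": -0.003, "dz": 0, "fingers": 0.01},
  {"rx": 0, "ry": 0, "rz": 0, "dx": 0, "dy": -0.003, "dz": 0, "fingers": 0.01},
  {"rx": 0, "ry": 0, "rz": 0, "dx": 0, "dy": -0.003, "dz": 0, "fingers": 0.01},
  {"rx": 0, "ry": 0, "rz": 0, "dx": 0.0003, "dy": -0.003, "dz": -0.0004, "fingers": 0.01},
  {"rx": 0, "ry": 0, "rz": 0, "dx": 0.0004, "dy": -0.003, "dz": -0.0005, "fingers": 0.01},
  {"rx": 0, "ry": 0, "rz": 0, "dx": 0.0004, "dy": -0.003, "dz": -0.0006, "fingers": 0.01},
  {"rx": 0, "ry": 0, "rz": 0, "dx": 0.0006, "dy": -0.003, "dz": -0.0008, "fingers": 0.01},
  {"rx": 0, "ry": 0, "rz": 0, "dx": 0.0006, "dy": -0.003, "dz": -0.001, "fingers": 0.01},
  {"rx": 0, "ry": 0, "rz": 0, "dx": 0, "dy": 0, "dz": 0, "fingers": 0.01},
])

```text
time_s: 11.35
position: [0.5487, 0.1221, 0.0709]
tool_rot: [[0.802, 0.196, 0.565], [0.161, -0.981, 0.111], [0.576, 0.002, -0.818]]
ft_force: [1.4, -2.9, 3.5]
grip_width: 0.0174
gripper_force: 20.9
```

Request:
arm_command([
  {"rx": 0, "ry": 0, "rz": 0, "dx": 0.0006, "dy": -0.002, "dz": -0.0008, "fingers": 0.01},
  {"rx": 0, "ry": 0, "rz": 0, "dx": 0.0006, "dy": -0.002, "dz": -0.0008, "fingers": 0.01},
  {"rx": 0, "ry": 0, "rz": 0, "dx": 0, "dy": 0, "dz": 0, "fingers": 0.01},
])

```text
time_s: 11.65
position: [0.548, 0.1257, 0.0727]
tool_rot: [[0.802, 0.195, 0.565], [0.161, -0.981, 0.111], [0.575, 0.002, -0.818]]
ft_force: [1.8, -2.8, 3.2]
grip_width: 0.0171
gripper_force: 20.7
```

Request:
arm_command([
  {"rx": 0, "ry": 0, "rz": 0, "dx": 0.0004, "dy": -0.002, "dz": -0.0005, "fingers": 0.01},
  {"rx": 0, "ry": 0, "rz": 0, "dx": 0.0004, "dy": -0.002, "dz": -0.0005, "fingers": 0.01},
  {"rx": 0, "ry": 0, "rz": 0, "dx": 0, "dy": 0, "dz": 0, "fingers": 0.01},
])

```text
time_s: 11.95
position: [0.5477, 0.1277, 0.0733]
tool_rot: [[0.802, 0.192, 0.565], [0.16, -0.981, 0.107], [0.575, 0.004, -0.818]]
ft_force: [3.6, -17.3, -4.8]
grip_width: 0.0173
gripper_force: 20.6
```

Force rose to 17 N and travel stopped, so the lever is at its +y stop. Release and retract.

Request:
arm_command([
  {"rx": 0, "ry": 0, "rz": 0, "dx": 0, "dy": 0, "dz": 0, "fingers": 0.05},
  {"rx": 0, "ry": 0, "rz": 0, "dx": 0, "dy": 0, "dz": 0, "fingers": 0.05},
  {"rx": 0, "ry": 0, "rz": 0, "dx": 0, "dy": 0, "dz": 0, "fingers": 0.05},
  {"rx": 0, "ry": 0, "rz": 0, "dx": 0, "dy": 0, "dz": 0, "fingers": 0.05},
  {"rx": 0, "ry": 0, "rz": 0, "dx": 0, "dy": 0, "dz": -0.02, "fingers": 0.05},
  {"rx": 0, "ry": 0, "rz": 0, "dx": 0, "dy": 0, "dz": -0.03, "fingers": 0.05},
  {"rx": 0, "ry": 0, "rz": 0, "dx": 0, "dy": 0, "dz": -0.03, "fingers": 0.05},
  {"rx": 0, "ry": 0, "rz": 0, "dx": 0, "dy": 0, "dz": -0.03, "fingers": 0.05},
  {"rx": 0, "ry": 0, "rz": 0, "dx": 0, "dy": 0, "dz": -0.02, "fingers": 0.05},
])

```text
time_s: 12.85
position: [0.4724, 0.1153, 0.1813]
tool_rot: [[0.802, 0.196, 0.564], [0.161, -0.981, 0.111], [0.575, 0.002, -0.818]]
ft_force: [-0.1, 0.0, -0.3]
grip_width: 0.05
gripper_force: 0.0
```

```bash
cat >> h.py <<'E'
def down(d):  # tool down, tool x = -d (d horizontal unit)
    z=np.array([0,0,-1.]);x=-np.array(d);return np.c_[x,np.cross(z,x),z]
E
python3 - <<'E'
from h import *
d=np.array([-.8405,.542,0]);d/=np.linalg.norm(d)
o=env.observe();R0=np.array(o["tool_rot"]);q=np.array(o["position"])+R0@[-.04,.16,0]
go(np.array([.506,-.263,.19]),down(d),q)
E
```

```text
rot [-0.2341 -0.5821  0.746 ] shift after rot [ 0.1453  0.1621 -0.0315]
```

Request:
arm_command([
  {"rx": 0, "ry": 0, "rz": 0, "dx": -0.01, "dy": 0.04, "dz": 0, "fingers": 0.05},
  {"rx": 0, "ry": 0, "rz": 0, "dx": -0.01, "dy": 0.04, "dz": 0, "fingers": 0.05},
  {"rx": 0, "ry": 0, "rz": 0, "dx": -0.01, "dy": 0.04, "dz": 0, "fingers": 0.05},
  {"rx": 0, "ry": 0, "rz": 0, "dx": -0.01, "dy": 0.04, "dz": 0, "fingers": 0.05},
  {"rx": -0.0334, "ry": -0.0832, "rz": 0.1066, "dx": 0, "dy": 0, "dz": 0, "fingers": 0.05},
  {"rx": -0.0334, "ry": -0.0832, "rz": 0.1066, "dx": 0, "dy": 0, "dz": 0, "fingers": 0.05},
  {"rx": -0.0334, "ry": -0.0832, "rz": 0.1066, "dx": 0, "dy": 0, "dz": 0, "fingers": 0.05},
  {"rx": -0.0334, "ry": -0.0832, "rz": 0.1066, "dx": 0, "dy": 0, "dz": 0, "fingers": 0.05},
  {"rx": -0.0334, "ry": -0.0832, "rz": 0.1066, "dx": 0, "dy": 0, "dz": 0, "fingers": 0.05},
  {"rx": -0.0334, "ry": -0.0832, "rz": 0.1066, "dx": 0, "dy": 0, "dz": 0, "fingers": 0.05},
  {"rx": -0.0334, "ry": -0.0832, "rz": 0.1066, "dx": 0, "dy": 0, "dz": 0, "fingers": 0.05},
])

```text
time_s: 13.95
position: [0.4723, -0.042, 0.1567]
tool_rot: [[0.896, -0.436, 0.086], [-0.438, -0.899, -0.0], [0.077, -0.037, -0.996]]
ft_force: [-0.0, 0.1, 0.1]
grip_width: 0.0499
gripper_force: 0.0
```

Request:
arm_command([
  {"rx": 0, "ry": 0, "rz": 0, "dx": 0.024, "dy": 0.027, "dz": -0.005, "fingers": 0.05},
  {"rx": 0, "ry": 0, "rz": 0, "dx": 0.024, "dy": 0.027, "dz": -0.005, "fingers": 0.05},
  {"rx": 0, "ry": 0, "rz": 0, "dx": 0.024, "dy": 0.027, "dz": -0.005, "fingers": 0.05},
  {"rx": 0, "ry": 0, "rz": 0, "dx": 0.024, "dy": 0.027, "dz": -0.005, "fingers": 0.05},
  {"rx": 0, "ry": 0, "rz": 0, "dx": 0.024, "dy": 0.027, "dz": -0.005, "fingers": 0.05},
  {"rx": 0, "ry": 0, "rz": 0, "dx": 0.024, "dy": 0.027, "dz": -0.005, "fingers": 0.05},
  {"rx": 0, "ry": 0, "rz": 0, "dx": 0, "dy": 0, "dz": 0, "fingers": 0.05},
])

```text
time_s: 14.65
position: [0.5296, -0.2545, 0.1915]
tool_rot: [[0.896, -0.435, 0.09], [-0.437, -0.899, -0.001], [0.082, -0.039, -0.996]]
ft_force: [0.1, 0.8, -1.7]
grip_width: 0.0498
gripper_force: 0.0
```

```bash
cat >> h.py <<'E'
def wray(pic,px):
    K=np.array(pic["camera_matrix"]);R=np.array(pic["orientation"]);v=np.array(px)-[K[0,2],K[1,2]]
    r=np.hypot(*v);th=r/K[0,0];u=v/max(r,1e-9);d=R@np.array([np.sin(th)*u[0],-np.sin(th)*u[1],-np.cos(th)])
    return np.array(pic["eye"]),d
def watz(pic,px,z):
    e,d=wray(pic,px);return e+d*(z-e[2])/d[2]
E
python3 - <<'E'
from h import *
o=env.observe();print(o["time_s"],o["position"],np.round(o["tool_rot"],3).tolist())
p=env.get_image("wrist");cv2.imwrite("pics/w4.png",p["color"])
for q,z in(("scoop_grip",.073),("scoop_lip",.0255),("scoop",0)):print(q,[(np.round(r["location"]).tolist(),round(r["p"],2),watz(p,r["location"],z).round(4)) for r in env.tip_of(q,p)][:3])
E
```

```text
14.65 [ 0.52962688 -0.25451043  0.19145364] [[0.896, -0.435, 0.09], [-0.437, -0.899, -0.001], [0.082, -0.039, -0.996]]
scoop_grip [([244.0, 64.0], 0.84, array([ 0.6712, -0.2499,  0.073 ])), ([339.0, 222.0], 0.75, array([ 0.5062, -0.2641,  0.073 ]))]
scoop_lip [([323.0, 286.0], 0.91, array([ 0.4302, -0.2109,  0.0255])), ([182.0, 114.0], 0.82, array([ 0.6729, -0.158 ,  0.0255]))]
scoop [([256.0, 84.0], 0.77, array([ 0.6673, -0.2416,  0.    ])), ([338.0, 213.0], 0.76, array([ 0.4952, -0.2606,  0.    ])), ([47.0, 321.0], 0.72, array([0.5251, 0.3513, 0.    ]))]
```

View pics/w4.png

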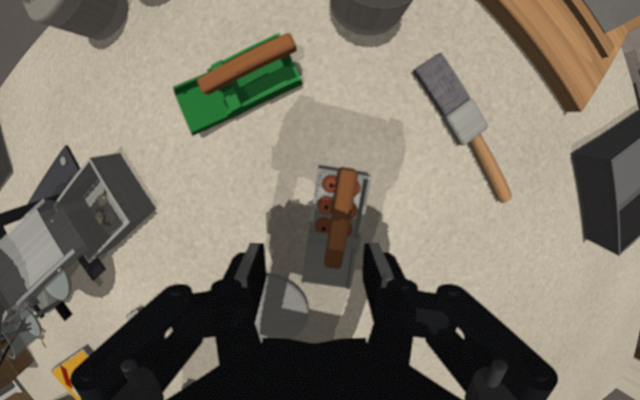

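The steel scoop's bar runs from about (347,172) to (333,263) with its lip towards the gripper. The green scoop is at (240,80). The network's grip point agrees with my estimate, so next is the final alignment.

Run:
```python
from h import *
p=env.get_image("wrist")
a,b=watz(p,(347,173),.082),watz(p,(333,258),.082);print(a,b,np.degrees(np.arctan2(*(b-a)[[1,0]])))
ang=np.radians(146.5);d=np.array([np.cos(ang),np.sin(ang),0])
go(np.array([.506,-.2635,.12]),down(d))
```

```text
[ 0.54398926 -0.28349684  0.082     ] [ 0.47917111 -0.24072683  0.082     ] 146.58132523982368
rot [-0.0452 -0.0767  0.1363] shift after rot [-0.0113  0.0241  0.0713]
```

Request:
arm_command([
  {"rx": -0.023, "ry": -0.038, "rz": 0.068, "dx": 0, "dy": 0, "dz": 0, "fingers": 0.05},
  {"rx": -0.022, "ry": -0.038, "rz": 0.068, "dx": 0, "dy": 0, "dz": 0, "fingers": 0.05},
  {"rx": 0, "ry": 0, "rz": 0, "dx": -0.006, "dy": 0.011, "dz": 0.035, "fingers": 0.05},
  {"rx": 0, "ry": 0, "rz": 0, "dx": -0.005, "dy": 0.011, "dz": 0.03, "fingers": 0.05},
  {"rx": 0, "ry": 0, "rz": 0, "dx": 0, "dy": 0, "dz": 0, "fingers": 0.05},
])

```text
time_s: 15.4
position: [0.5055, -0.2615, 0.1232]
tool_rot: [[0.833, -0.553, -0.005], [-0.553, -0.833, 0.004], [-0.006, -0.001, -1.0]]
ft_force: [-0.5, 0.2, 0.3]
grip_width: 0.05
gripper_force: 0.0
```

Request:
arm_command([
  {"rx": 0, "ry": 0, "rz": 0, "dx": 0, "dy": 0, "dz": 0.022, "fingers": 0.05},
  {"rx": 0, "ry": 0, "rz": 0, "dx": 0, "dy": 0, "dz": 0.022, "fingers": 0.05},
  {"rx": 0, "ry": 0, "rz": 0, "dx": 0, "dy": 0, "dz": 0.022, "fingers": 0.05},
  {"rx": 0, "ry": 0, "rz": 0, "dx": 0, "dy": 0, "dz": 0, "fingers": 0.005},
  {"rx": 0, "ry": 0, "rz": 0, "dx": 0, "dy": 0, "dz": 0, "fingers": 0.005},
  {"rx": 0, "ry": 0, "rz": 0, "dx": 0, "dy": 0, "dz": 0, "fingers": 0.005},
  {"rx": 0, "ry": 0, "rz": 0, "dx": 0, "dy": 0, "dz": 0, "fingers": 0.005},
  {"rx": 0, "ry": 0, "rz": 0, "dx": 0, "dy": 0, "dz": 0, "fingers": 0.005},
  {"rx": 0, "ry": 0, "rz": 0, "dx": 0, "dy": 0, "dz": 0, "fingers": 0.005},
], squeeze=60)

```text
time_s: 16.3
position: [0.5085, -0.2637, 0.0619]
tool_rot: [[0.833, -0.553, 0.004], [-0.553, -0.833, -0.002], [0.004, -0.0, -1.0]]
ft_force: [-0.9, 0.5, 7.2]
grip_width: 0.0148
gripper_force: 61.0
```

Request:
arm_command([
  {"rx": 0, "ry": 0, "rz": 0, "dx": 0, "dy": 0, "dz": -0.005, "fingers": 0.005},
  {"rx": 0, "ry": 0, "rz": 0, "dx": 0, "dy": 0, "dz": -0.01, "fingers": 0.005},
  {"rx": 0, "ry": 0, "rz": 0, "dx": 0, "dy": 0, "dz": -0.01, "fingers": 0.005},
  {"rx": 0, "ry": 0, "rz": 0, "dx": 0, "dy": 0, "dz": -0.01, "fingers": 0.005},
  {"rx": 0, "ry": 0, "rz": 0, "dx": 0, "dy": 0, "dz": 0, "fingers": 0.005},
  {"rx": 0, "ry": 0, "rz": 0, "dx": 0, "dy": 0, "dz": 0, "fingers": 0.005},
], squeeze=80)

```text
time_s: 16.9
position: [0.5078, -0.2633, 0.0956]
tool_rot: [[0.833, -0.553, 0.002], [-0.553, -0.833, -0.001], [0.002, 0.0, -1.0]]
ft_force: [0.1, -0.3, -2.1]
grip_width: 0.014
gripper_force: 78.8
```

Run:
```python
from h import *
o=env.observe();print(o["time_s"],o["position"],o["ft_force"],o["wrist_torque"])
p=env.get_image("wrist");a=cv2.resize(p["color"][130:400,180:460],None,fx=1.6,fy=1.6)
s=env.get_image("scene");b=cv2.resize(s["color"][190:330,200:345],None,fx=2.8,fy=2.8)[:432]
h=min(len(a),len(b));cv2.imwrite("pics/g.png",np.hstack([a[:h],b[:h]])[:,:800])
```

```text
16.9 [ 0.50776984 -0.26327684  0.09558792] [ 0.13826688 -0.34545106 -2.11827376] [-0.02179625 -0.0224192   0.07607104]
```

View pics/g.png

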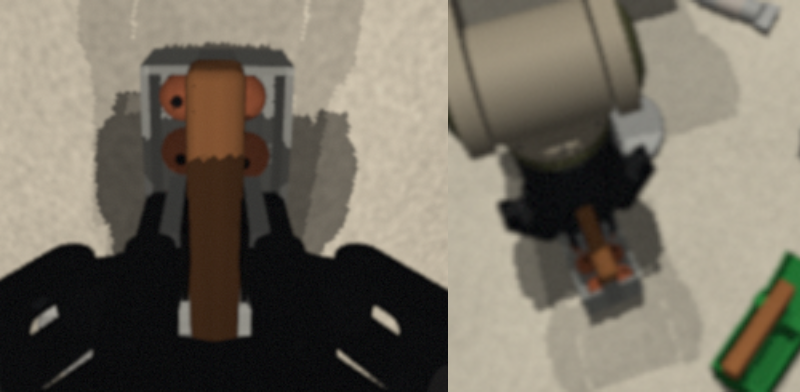

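Scoop is level in the gripper with the beads aboard. Lift it.

Request:
arm_command([
  {"rx": 0, "ry": 0, "rz": 0, "dx": 0, "dy": 0, "dz": -0.015, "fingers": 0.005},
  {"rx": 0, "ry": 0, "rz": 0, "dx": 0, "dy": 0, "dz": -0.025, "fingers": 0.005},
  {"rx": 0, "ry": 0, "rz": 0, "dx": 0, "dy": 0, "dz": -0.03, "fingers": 0.005},
  {"rx": 0, "ry": 0, "rz": 0, "dx": 0, "dy": 0, "dz": -0.03, "fingers": 0.005},
  {"rx": 0, "ry": 0, "rz": 0, "dx": 0, "dy": 0, "dz": -0.03, "fingers": 0.005},
  {"rx": 0, "ry": 0, "rz": 0, "dx": 0, "dy": 0, "dz": -0.03, "fingers": 0.005},
  {"rx": 0, "ry": 0, "rz": 0, "dx": 0, "dy": 0, "dz": -0.03, "fingers": 0.005},
  {"rx": 0, "ry": 0, "rz": 0, "dx": 0, "dy": 0, "dz": -0.03, "fingers": 0.005},
  {"rx": 0, "ry": 0, "rz": 0, "dx": 0, "dy": 0, "dz": -0.015, "fingers": 0.005},
  {"rx": 0, "ry": 0, "rz": 0, "dx": 0, "dy": 0, "dz": 0, "fingers": 0.005},
])

```text
time_s: 18.0
position: [0.5078, -0.2633, 0.332]
tool_rot: [[0.833, -0.553, 0.004], [-0.553, -0.833, -0.003], [0.005, 0.0, -1.0]]
ft_force: [-0.6, -1.6, -2.6]
grip_width: 0.0143
gripper_force: 78.8
```

```bash
cat >> h.py <<'E'
F=np.array([.612,.1155,0]);b=np.arctan2(F[1],F[0]);U=np.array([np.cos(b),np.sin(b),0])
def pour(t,lz,off=.012,fx=.089,fz=.0365):
    t=np.radians(t);R=down(-U)@Ro.from_rotvec([0,t,0]).as_matrix()
    return F+off*U+[0,0,lz]-R@[-fx,0,fz],R
E
python3 - <<'E'
from h import *
o=env.observe();print(o["position"]);R0=np.array(o["tool_rot"])
p,R=pour(12,.275);print(p)
Rm=down(-U);print("yaw first:");go(p,Rm);print("total");go(p,R)
E
```

```text
[ 0.50782925 -0.26334019  0.33196021]
[0.70187973 0.1324626  0.32920653]
yaw first:
rot [ 0.0022 -0.0047 -0.7721] shift after rot [ 0.2641 -0.3529  0.0028]
total
rot [ 0.083   0.1943 -0.7689] shift after rot [ 0.2577 -0.3529  0.0576]
```

Request:
arm_command([
  {"rx": 0, "ry": 0, "rz": -0.04, "dx": 0, "dy": 0, "dz": 0, "fingers": 0.005},
  {"rx": 0, "ry": 0, "rz": -0.07, "dx": 0, "dy": 0, "dz": 0, "fingers": 0.005},
  {"rx": 0, "ry": 0, "rz": -0.09, "dx": 0, "dy": 0, "dz": 0, "fingers": 0.005},
  {"rx": 0, "ry": 0, "rz": -0.09, "dx": 0, "dy": 0, "dz": 0, "fingers": 0.005},
  {"rx": 0, "ry": 0, "rz": -0.09, "dx": 0, "dy": 0, "dz": 0, "fingers": 0.005},
  {"rx": 0, "ry": 0, "rz": -0.09, "dx": 0, "dy": 0, "dz": 0, "fingers": 0.005},
  {"rx": 0, "ry": 0, "rz": -0.09, "dx": 0, "dy": 0, "dz": 0, "fingers": 0.005},
  {"rx": 0, "ry": 0, "rz": -0.09, "dx": 0, "dy": 0, "dz": 0, "fingers": 0.005},
  {"rx": 0, "ry": 0, "rz": -0.07, "dx": 0, "dy": 0, "dz": 0, "fingers": 0.005},
  {"rx": 0, "ry": 0, "rz": -0.052, "dx": 0, "dy": 0, "dz": 0, "fingers": 0.005},
])

```text
time_s: 19.0
position: [0.5072, -0.2629, 0.3284]
tool_rot: [[0.982, 0.188, -0.001], [0.188, -0.982, 0.001], [-0.001, -0.001, -1.0]]
ft_force: [0.3, 0.9, -2.2]
grip_width: 0.0142
gripper_force: 78.8
```

Request:
arm_command([
  {"rx": 0, "ry": 0, "rz": 0, "dx": 0.006, "dy": -0.008, "dz": 0, "fingers": 0.005},
  {"rx": 0, "ry": 0, "rz": 0, "dx": 0.012, "dy": -0.016, "dz": 0, "fingers": 0.005},
  {"rx": 0, "ry": 0, "rz": 0, "dx": 0.018, "dy": -0.024, "dz": 0, "fingers": 0.005},
  {"rx": 0, "ry": 0, "rz": 0, "dx": 0.018, "dy": -0.024, "dz": 0, "fingers": 0.005},
  {"rx": 0, "ry": 0, "rz": 0, "dx": 0.018, "dy": -0.024, "dz": 0, "fingers": 0.005},
  {"rx": 0, "ry": 0, "rz": 0, "dx": 0.018, "dy": -0.024, "dz": 0, "fingers": 0.005},
  {"rx": 0, "ry": 0, "rz": 0, "dx": 0.018, "dy": -0.024, "dz": 0, "fingers": 0.005},
  {"rx": 0, "ry": 0, "rz": 0, "dx": 0.018, "dy": -0.024, "dz": 0, "fingers": 0.005},
  {"rx": 0, "ry": 0, "rz": 0, "dx": 0.018, "dy": -0.024, "dz": 0, "fingers": 0.005},
  {"rx": 0, "ry": 0, "rz": 0, "dx": 0.012, "dy": -0.016, "dz": 0, "fingers": 0.005},
  {"rx": 0, "ry": 0, "rz": 0, "dx": 0.006, "dy": -0.008, "dz": 0, "fingers": 0.005},
  {"rx": 0, "ry": 0, "rz": 0, "dx": 0, "dy": 0, "dz": 0, "fingers": 0.005},
])

```text
time_s: 20.2
position: [0.6268, -0.0196, 0.3294]
tool_rot: [[0.983, 0.186, -0.0], [0.186, -0.983, -0.0], [-0.0, 0.0, -1.0]]
ft_force: [0.5, -0.3, -1.9]
grip_width: 0.0141
gripper_force: 78.8
```

Run:
```python
from h import *
o=env.observe();print(o["time_s"],o["position"],np.round(o["tool_rot"],3).tolist(),np.round(o["q"],1))
p,R=pour(12,.275);go(p,R)
```

```text
20.2 [ 0.62679297 -0.01958128  0.32935548] [[0.983, 0.186, -0.0], [0.186, -0.983, -0.0], [-0.0, 0.0, -1.0]] [-12.6  27.8  48.6  -0.  103.5  66.7]
rot [0.0003 0.2096 0.0008] shift after rot [ 0.0997 -0.1355  0.0213]
```

Request:
arm_command([
  {"rx": 0, "ry": 0.05, "rz": 0, "dx": 0, "dy": 0, "dz": 0, "fingers": 0.005},
  {"rx": 0, "ry": 0.08, "rz": 0, "dx": 0, "dy": 0, "dz": 0, "fingers": 0.005},
  {"rx": 0, "ry": 0.08, "rz": 0, "dx": 0, "dy": 0, "dz": 0, "fingers": 0.005},
  {"rx": 0, "ry": 0, "rz": 0, "dx": 0.006, "dy": -0.008, "dz": 0.0013, "fingers": 0.005},
  {"rx": 0, "ry": 0, "rz": 0, "dx": 0.012, "dy": -0.016, "dz": 0.0026, "fingers": 0.005},
  {"rx": 0, "ry": 0, "rz": 0, "dx": 0.0165, "dy": -0.0225, "dz": 0.0035, "fingers": 0.005},
  {"rx": 0, "ry": 0, "rz": 0, "dx": 0.0165, "dy": -0.0225, "dz": 0.0035, "fingers": 0.005},
  {"rx": 0, "ry": 0, "rz": 0, "dx": 0.0165, "dy": -0.0225, "dz": 0.0035, "fingers": 0.005},
  {"rx": 0, "ry": 0, "rz": 0, "dx": 0.0165, "dy": -0.0225, "dz": 0.0035, "fingers": 0.005},
  {"rx": 0, "ry": 0, "rz": 0, "dx": 0.01, "dy": -0.014, "dz": 0.0022, "fingers": 0.005},
  {"rx": 0, "ry": 0, "rz": 0, "dx": 0.006, "dy": -0.008, "dz": 0.0012, "fingers": 0.005},
  {"rx": 0, "ry": 0, "rz": 0, "dx": 0, "dy": 0, "dz": 0, "fingers": 0.005},
])

```text
time_s: 21.4
position: [0.7022, 0.1325, 0.3296]
tool_rot: [[0.961, 0.186, 0.205], [0.182, -0.983, 0.038], [0.208, 0.001, -0.978]]
ft_force: [-0.8, -0.4, -2.9]
grip_width: 0.0144
gripper_force: 78.8
```

Run:
```python
from h import *
o=env.observe();print(o["time_s"],o["position"],np.round(o["tool_rot"],3).tolist(),np.round(o["q"],1))
p,R=pour(12,.275);go(p,R);
for t,z in((25,.262),(40,.25),(55,.25),(62,.25)):
    P,S=pour(t,z);print(t);go(P,S,p,R);p,R=P,S
s=env.get_image("scene");a=cv2.resize(s["color"][80:260,280:440],None,fx=2.2,fy=2.2)
w=env.get_image("wrist");b=w["color"][4:400,160:560]
print([(np.round(r["location"]).tolist(),round(r["p"],2)) for r in env.tip_of("scoop_lip",s)], proj(s,F+.012*U+[0,0,.275]),proj(s,F+[0,0,.225]))
cv2.imwrite("pics/p.png",np.hstack([a,b]))
```

```text
21.4 [0.70221165 0.13252481 0.3295612 ] [[0.961, 0.186, 0.205], [0.182, -0.983, 0.038], [0.208, 0.001, -0.978]] [ 0.5 32.  42.2  2.1 93.9 80.1]
rot [ 0.001  -0.0001  0.0007] shift after rot [-0.0004 -0.      0.0003]
25
rot [-0.      0.2269  0.    ] shift after rot [-0.0114  0.     -0.0092]
40
rot [0.     0.2618 0.    ] shift after rot [-0.0141  0.     -0.0151]
55
rot [ 0.      0.2618 -0.    ] shift after rot [-0.0064 -0.     -0.0243]
62
rot [-0.      0.1222 -0.    ] shift after rot [-0.0038  0.     -0.0111]
[([331.0, 286.0], 0.76), ([369.0, 144.0], 0.74), ([346.0, 240.0], 0.35)] [np.float64(371.1044951043634), np.float64(143.31762614792234)] [np.float64(364.6694258376296), np.float64(155.8558465300973)]
```

View pics/p.png

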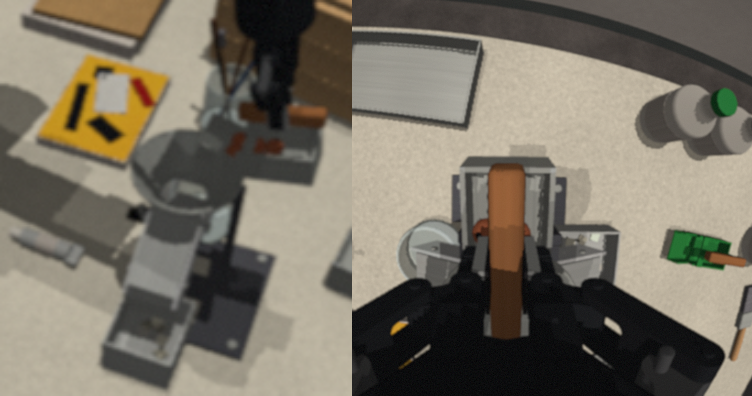

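The lip is over the funnel: detected at (369,144), predicted at (371,143). All the beads are still in the scoop. Pour slowly.

Request:
arm_command([
  {"rx": 0, "ry": 0.0567, "rz": 0, "dx": -0.0028, "dy": 0, "dz": -0.0023, "fingers": 0.005},
  {"rx": 0, "ry": 0.0567, "rz": 0, "dx": -0.0028, "dy": 0, "dz": -0.0023, "fingers": 0.005},
  {"rx": 0, "ry": 0.0567, "rz": 0, "dx": -0.0028, "dy": 0, "dz": -0.0023, "fingers": 0.005},
  {"rx": 0, "ry": 0.0567, "rz": 0, "dx": -0.0028, "dy": 0, "dz": -0.0023, "fingers": 0.005},
  {"rx": 0, "ry": 0.0328, "rz": 0, "dx": -0.0018, "dy": 0, "dz": -0.0019, "fingers": 0.005},
  {"rx": 0, "ry": 0.0328, "rz": 0, "dx": -0.0018, "dy": 0, "dz": -0.0019, "fingers": 0.005},
  {"rx": 0, "ry": 0.0328, "rz": 0, "dx": -0.0018, "dy": 0, "dz": -0.0019, "fingers": 0.005},
  {"rx": 0, "ry": 0.0328, "rz": 0, "dx": -0.0018, "dy": 0, "dz": -0.0019, "fingers": 0.005},
  {"rx": 0, "ry": 0.0328, "rz": 0, "dx": -0.0018, "dy": 0, "dz": -0.0019, "fingers": 0.005},
  {"rx": 0, "ry": 0.0328, "rz": 0, "dx": -0.0018, "dy": 0, "dz": -0.0019, "fingers": 0.005},
  {"rx": 0, "ry": 0.0328, "rz": 0, "dx": -0.0018, "dy": 0, "dz": -0.0019, "fingers": 0.005},
  {"rx": 0, "ry": 0.0328, "rz": 0, "dx": -0.0018, "dy": 0, "dz": -0.0019, "fingers": 0.005},
])

```text
time_s: 22.75
position: [0.6684, 0.1244, 0.3417]
tool_rot: [[0.75, 0.184, 0.635], [0.141, -0.983, 0.118], [0.646, 0.002, -0.764]]
ft_force: [0.2, -0.8, -0.4]
grip_width: 0.0145
gripper_force: 78.9
```

Request:
arm_command([
  {"rx": 0, "ry": 0.026, "rz": 0, "dx": -0.0006, "dy": 0, "dz": -0.0024, "fingers": 0.005},
  {"rx": 0, "ry": 0.026, "rz": 0, "dx": -0.0006, "dy": 0, "dz": -0.0024, "fingers": 0.005},
  {"rx": 0, "ry": 0.026, "rz": 0, "dx": -0.0006, "dy": 0, "dz": -0.0024, "fingers": 0.005},
  {"rx": 0, "ry": 0.026, "rz": 0, "dx": -0.0006, "dy": 0, "dz": -0.0024, "fingers": 0.005},
  {"rx": 0, "ry": 0.026, "rz": 0, "dx": -0.0006, "dy": 0, "dz": -0.0024, "fingers": 0.005},
  {"rx": 0, "ry": 0.026, "rz": 0, "dx": -0.0006, "dy": 0, "dz": -0.0024, "fingers": 0.005},
  {"rx": 0, "ry": 0.026, "rz": 0, "dx": -0.0006, "dy": 0, "dz": -0.0024, "fingers": 0.005},
  {"rx": 0, "ry": 0.026, "rz": 0, "dx": -0.0006, "dy": 0, "dz": -0.0024, "fingers": 0.005},
  {"rx": 0, "ry": 0.026, "rz": 0, "dx": -0.0006, "dy": 0, "dz": -0.0024, "fingers": 0.005},
  {"rx": 0, "ry": 0.026, "rz": 0, "dx": -0.0006, "dy": 0, "dz": -0.0024, "fingers": 0.005},
  {"rx": 0, "ry": 0, "rz": 0, "dx": 0, "dy": 0, "dz": 0, "fingers": 0.005},
  {"rx": 0, "ry": 0, "rz": 0, "dx": 0, "dy": 0, "dz": 0, "fingers": 0.005},
])

```text
time_s: 23.95
position: [0.6475, 0.121, 0.3536]
tool_rot: [[0.563, 0.184, 0.805], [0.107, -0.983, 0.15], [0.819, 0.001, -0.573]]
ft_force: [-0.9, 0.6, -1.6]
grip_width: 0.0141
gripper_force: 79.0
```

Request:
arm_command([
  {"rx": 0, "ry": 0.03, "rz": 0, "dx": -0.001, "dy": 0, "dz": -0.0027, "fingers": 0.005},
  {"rx": 0, "ry": 0.03, "rz": 0, "dx": -0.001, "dy": 0, "dz": -0.0027, "fingers": 0.005},
  {"rx": 0, "ry": 0.03, "rz": 0, "dx": -0.001, "dy": 0, "dz": -0.0027, "fingers": 0.005},
  {"rx": 0, "ry": 0.03, "rz": 0, "dx": -0.001, "dy": 0, "dz": -0.0027, "fingers": 0.005},
  {"rx": 0, "ry": 0, "rz": 0, "dx": 0, "dy": 0, "dz": 0, "fingers": 0.005},
  {"rx": 0, "ry": 0, "rz": 0, "dx": 0, "dy": 0, "dz": 0, "fingers": 0.005},
  {"rx": 0, "ry": 0, "rz": 0, "dx": 0, "dy": 0, "dz": 0, "fingers": 0.005},
  {"rx": 0, "ry": 0, "rz": 0, "dx": 0, "dy": 0, "dz": 0, "fingers": 0.005},
  {"rx": 0, "ry": 0, "rz": 0, "dx": 0, "dy": 0, "dz": 0, "fingers": 0.005},
  {"rx": 0, "ry": 0, "rz": 0, "dx": 0, "dy": 0, "dz": 0, "fingers": 0.005},
])

```text
time_s: 24.95
position: [0.6368, 0.1196, 0.3557]
tool_rot: [[0.463, 0.185, 0.867], [0.088, -0.983, 0.163], [0.882, 0.001, -0.471]]
ft_force: [0.2, 0.1, -1.6]
grip_width: 0.0146
gripper_force: 79.0
```

Run:
```python
from h import *
o=env.observe();print(o["time_s"],o["position"],np.round(o["tool_rot"],3).tolist(),np.round(o["q"],1),o["ft_force"])
s=env.get_image("scene");a=cv2.resize(s["color"][80:260,280:440],None,fx=2.2,fy=2.2)
w=env.get_image("wrist");b=w["color"][4:400,160:560]
cv2.imwrite("pics/p2.png",np.hstack([a,b]))
```

```text
24.95 [0.63676082 0.11955814 0.3556562 ] [[0.463, 0.185, 0.867], [0.088, -0.983, 0.163], [0.882, 0.001, -0.471]] [-5.6  9.4 94.3 43.8 20.9 40.3] [ 0.16405332  0.1439125  -1.58522809]
```

View pics/p2.png

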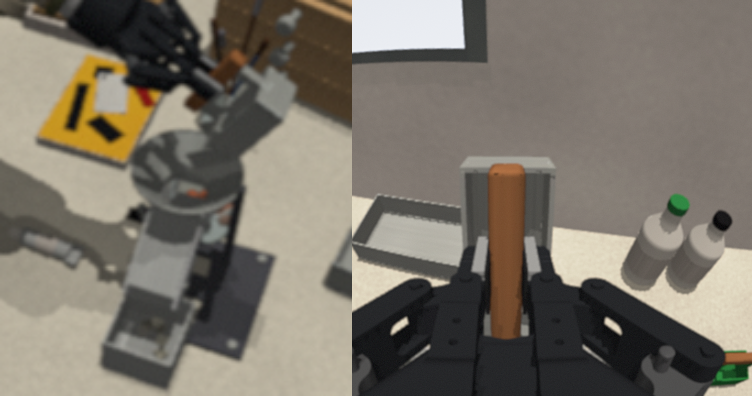

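Request:
arm_command([
  {"rx": 0, "ry": 0, "rz": 0, "dx": 0.013, "dy": 0, "dz": -0.007, "fingers": 0.005},
  {"rx": 0, "ry": 0, "rz": 0, "dx": 0.026, "dy": 0, "dz": -0.014, "fingers": 0.005},
  {"rx": 0, "ry": 0, "rz": 0, "dx": 0.026, "dy": 0, "dz": -0.014, "fingers": 0.005},
  {"rx": 0, "ry": -0.07, "rz": 0, "dx": 0, "dy": 0, "dz": 0, "fingers": 0.005},
  {"rx": 0, "ry": -0.125, "rz": 0, "dx": 0, "dy": 0, "dz": 0, "fingers": 0.005},
  {"rx": 0, "ry": -0.125, "rz": 0, "dx": 0, "dy": 0, "dz": 0, "fingers": 0.005},
  {"rx": 0, "ry": -0.125, "rz": 0, "dx": 0, "dy": 0, "dz": 0, "fingers": 0.005},
  {"rx": 0, "ry": -0.125, "rz": 0, "dx": 0, "dy": 0, "dz": 0, "fingers": 0.005},
  {"rx": 0, "ry": -0.125, "rz": 0, "dx": 0, "dy": 0, "dz": 0, "fingers": 0.005},
  {"rx": 0, "ry": -0.125, "rz": 0, "dx": 0, "dy": 0, "dz": 0, "fingers": 0.005},
  {"rx": 0, "ry": -0.125, "rz": 0, "dx": 0, "dy": 0, "dz": 0, "fingers": 0.005},
  {"rx": 0, "ry": -0.125, "rz": 0, "dx": 0, "dy": 0, "dz": 0, "fingers": 0.005},
])

```text
time_s: 26.25
position: [0.6363, 0.1196, 0.4302]
tool_rot: [[0.983, 0.185, 0.007], [0.185, -0.983, -0.0], [0.007, 0.001, -1.0]]
ft_force: [0.2, -0.7, -1.4]
grip_width: 0.0143
gripper_force: 78.9
```

```bash
cat > beads.py <<'E'
from h import *
o=env.observe();print(o["time_s"],np.round(o["position"],4),np.round(o["tool_rot"],3).tolist(),np.round(o["q"],1),np.round(o["ft_force"],1))
pics={n:env.get_image(n) for n in("scene","top","wrist")}
for n,p in pics.items():
    cv2.imwrite(f"pics/b_{n}.png",p["color"])
    print(n,"bead",[(np.round(r["location"]).tolist(),round(r["p"],2)) for r in env.tip_of("bead0",p)])
    h=cv2.cvtColor(p["color"],cv2.COLOR_BGR2HSV);m=((h[...,0]<14)&(h[...,1]>90)&(h[...,2]>50)).astype(np.uint8)
    k,_,st,ce=cv2.connectedComponentsWithStats(m)
    print("  blobs",[(ce[i].round().tolist(),int(st[i,4])) for i in range(1,k) if st[i,4]>5])
E
python3 beads.py
```

```text
26.25 [0.6363 0.1196 0.4302] [[0.983, 0.185, 0.007], [0.185, -0.983, -0.0], [0.007, 0.001, -1.0]] [  0.2  31.9  25.7  -0.  122.   79.5] [ 0.2 -0.7 -1.4]
scene bead []
  blobs [([370.0, 49.0], 35), ([380.0, 49.0], 7), ([372.0, 88.0], 69), ([399.0, 92.0], 147), ([344.0, 122.0], 58), ([369.0, 168.0], 27), ([310.0, 308.0], 211)]
top bead [([320.0, 182.0], 0.73), ([275.0, 175.0], 0.3)]
  blobs [([394.0, 171.0], 60), ([195.0, 239.0], 85), ([38.0, 282.0], 6), ([24.0, 296.0], 83)]
wrist bead [([243.0, 146.0], 0.65), ([238.0, 172.0], 0.6), ([249.0, 144.0], 0.52), ([233.0, 168.0], 0.39)]
  blobs [([244.0, 146.0], 123), ([234.0, 167.0], 124), ([314.0, 249.0], 5403), ([108.0, 171.0], 18), ([510.0, 180.0], 280), ([25.0, 229.0], 66), ([107.0, 222.0], 8), ([161.0, 237.0], 211)]
```

Run:
```python
from h import *
s=env.get_image("scene");w=env.get_image("wrist")
for z in(.24,.2,.18,.16,.14,.1):print("scene z",z,(atz(s,(369,168),z)-F)@CX,(atz(s,(369,168),z)-F)@CY)
for px in((244,146),(234,167)):
  for z in(.02,.06,.1,.14):
    x=watz(w,px,z);print(px,z,x.round(3),((x-F)@CX).round(3),((x-F)@CY).round(3))
a=cv2.resize(s["color"][130:230,315:415],(400,400),interpolation=cv2.INTER_CUBIC)
b=cv2.resize(w["color"][80:230,180:330],(400,400),interpolation=cv2.INTER_CUBIC)
cv2.imwrite("pics/last.png",np.hstack([a,b]))
```

```text
scene z 0.24 0.0237831264354993 -0.049534479442536486
scene z 0.2 0.01814958598335578 -0.01457742943216546
scene z 0.18 0.015332815757284074 0.002901095573020042
scene z 0.16 0.012516045531212454 0.020379620578205415
scene z 0.14 0.009699275305140639 0.037858145583390936
scene z 0.1 0.004065734852997225 0.07281519559376194
(244, 146) 0.02 [0.623 0.245 0.02 ] 0.036 0.125
(244, 146) 0.06 [0.629 0.237 0.06 ] 0.04 0.116
(244, 146) 0.1 [0.635 0.229 0.1  ] 0.045 0.107
(244, 146) 0.14 [0.641 0.221 0.14 ] 0.049 0.098
(234, 167) 0.02 [0.581 0.259 0.02 ] -0.003 0.147
(234, 167) 0.06 [0.59 0.25 0.06] 0.004 0.136
(234, 167) 0.1 [0.599 0.241 0.1  ] 0.012 0.125
(234, 167) 0.14 [0.608 0.232 0.14 ] 0.019 0.115
```

View pics/last.png

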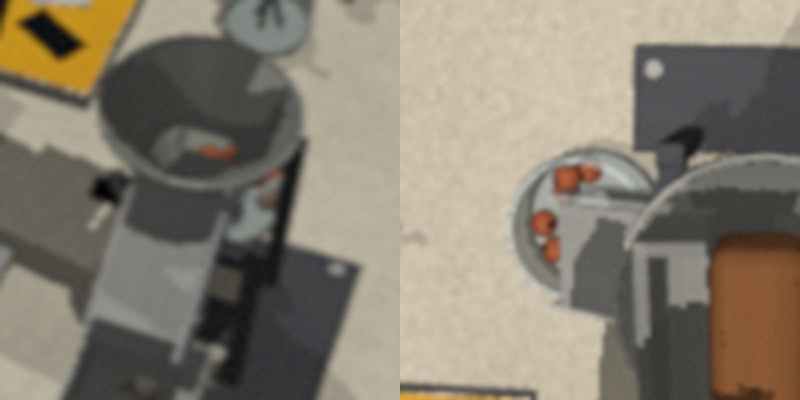

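Four beads show in the jar at crop (540–590, 175–250). The orange spot seen through the funnel throat lies on a ray that runs down the +y leg to a bead in the jar. The scoop is about 0.7 N lighter, so it looks empty. I'll carry it back.

Request:
arm_command([
  {"rx": 0, "ry": 0, "rz": 0, "dx": -0.009, "dy": 0.016, "dz": 0, "fingers": 0.005},
  {"rx": 0, "ry": 0, "rz": 0, "dx": -0.018, "dy": 0.032, "dz": 0, "fingers": 0.005},
  {"rx": 0, "ry": 0, "rz": 0, "dx": -0.018, "dy": 0.032, "dz": 0, "fingers": 0.005},
  {"rx": 0, "ry": 0, "rz": 0, "dx": -0.018, "dy": 0.032, "dz": 0, "fingers": 0.005},
  {"rx": 0, "ry": 0, "rz": 0, "dx": -0.018, "dy": 0.032, "dz": 0, "fingers": 0.005},
  {"rx": 0, "ry": 0, "rz": 0, "dx": -0.018, "dy": 0.032, "dz": 0, "fingers": 0.005},
  {"rx": 0, "ry": 0, "rz": 0, "dx": -0.018, "dy": 0.032, "dz": 0, "fingers": 0.005},
  {"rx": 0, "ry": 0, "rz": 0, "dx": -0.018, "dy": 0.032, "dz": 0, "fingers": 0.005},
  {"rx": 0, "ry": 0, "rz": 0, "dx": -0.018, "dy": 0.032, "dz": 0, "fingers": 0.005},
  {"rx": 0, "ry": 0, "rz": 0, "dx": -0.018, "dy": 0.032, "dz": 0, "fingers": 0.005},
  {"rx": 0, "ry": 0, "rz": 0, "dx": -0.018, "dy": 0.032, "dz": 0, "fingers": 0.005},
  {"rx": 0, "ry": 0, "rz": 0, "dx": -0.009, "dy": 0.016, "dz": 0, "fingers": 0.005},
])

```text
time_s: 27.85
position: [0.5054, -0.265, 0.4283]
tool_rot: [[0.983, 0.183, 0.012], [0.183, -0.983, -0.001], [0.012, 0.003, -1.0]]
ft_force: [0.2, 0.3, -2.3]
grip_width: 0.0142
gripper_force: 78.9
```

Request:
arm_command([
  {"rx": 0, "ry": 0, "rz": 0.04, "dx": 0, "dy": 0, "dz": 0, "fingers": 0.005},
  {"rx": 0, "ry": 0, "rz": 0.09, "dx": 0, "dy": 0, "dz": 0, "fingers": 0.005},
  {"rx": 0, "ry": 0, "rz": 0.09, "dx": 0, "dy": 0, "dz": 0, "fingers": 0.005},
  {"rx": 0, "ry": 0, "rz": 0.09, "dx": 0, "dy": 0, "dz": 0, "fingers": 0.005},
  {"rx": 0, "ry": 0, "rz": 0.09, "dx": 0, "dy": 0, "dz": 0, "fingers": 0.005},
  {"rx": 0, "ry": 0, "rz": 0.09, "dx": 0, "dy": 0, "dz": 0, "fingers": 0.005},
  {"rx": 0, "ry": 0, "rz": 0.09, "dx": 0, "dy": 0, "dz": 0, "fingers": 0.005},
  {"rx": 0, "ry": 0, "rz": 0.09, "dx": 0, "dy": 0, "dz": 0, "fingers": 0.005},
  {"rx": 0, "ry": 0, "rz": 0.09, "dx": 0, "dy": 0, "dz": 0, "fingers": 0.005},
  {"rx": 0, "ry": 0, "rz": 0.012, "dx": 0, "dy": 0, "dz": 0, "fingers": 0.005},
  {"rx": 0, "ry": 0, "rz": 0, "dx": 0, "dy": 0, "dz": 0, "fingers": 0.005},
])

```text
time_s: 28.95
position: [0.5067, -0.2627, 0.4284]
tool_rot: [[0.834, -0.551, 0.012], [-0.551, -0.834, -0.0], [0.01, -0.006, -1.0]]
ft_force: [0.1, 0.3, -2.4]
grip_width: 0.0144
gripper_force: 78.9
```

```bash
python3 beads.py
python3 - <<'E'
from h import *
a=np.radians(146.5);go(np.array([.508,-.2635,.065]),down([np.cos(a),np.sin(a),0]))
E
```

```text
28.95 [ 0.5067 -0.2627  0.4284] [[0.834, -0.551, 0.012], [-0.551, -0.834, -0.0], [0.01, -0.006, -1.0]] [-39.5  21.2  43.8   0.5 114.5  84.2] [ 0.1  0.3 -2.4]
scene bead [([290.0, 376.0], 0.35), ([214.0, 168.0], 0.18)]
  blobs [([370.0, 48.0], 32), ([379.0, 52.0], 39), ([344.0, 122.0], 59), ([225.0, 190.0], 318), ([369.0, 168.0], 24), ([310.0, 307.0], 212)]
top bead [([246.0, 194.0], 0.5), ([244.0, 190.0], 0.43)]
  blobs [([394.0, 171.0], 59), ([245.0, 181.0], 21), ([243.0, 192.0], 26), ([194.0, 240.0], 96), ([16.0, 282.0], 7), ([39.0, 282.0], 8), ([24.0, 282.0], 7), ([23.0, 296.0], 84)]
wrist bead []
  blobs [([254.0, 75.0], 503), ([314.0, 249.0], 5372), ([100.0, 240.0], 9), ([119.0, 256.0], 13), ([129.0, 325.0], 66), ([69.0, 341.0], 6), ([11.0, 387.0], 188), ([99.0, 387.0], 12)]
rot [-0.0065 -0.0083 -0.0003] shift after rot [ 1.000e-03 -1.000e-04  3.628e-01]
```

Request:
arm_command([
  {"rx": -0.0065, "ry": -0.008, "rz": 0, "dx": 0.001, "dy": 0, "dz": 0.02, "fingers": 0.005},
  {"rx": 0, "ry": 0, "rz": 0, "dx": 0, "dy": 0, "dz": 0.04, "fingers": 0.005},
  {"rx": 0, "ry": 0, "rz": 0, "dx": 0, "dy": 0, "dz": 0.04, "fingers": 0.005},
  {"rx": 0, "ry": 0, "rz": 0, "dx": 0, "dy": 0, "dz": 0.04, "fingers": 0.005},
  {"rx": 0, "ry": 0, "rz": 0, "dx": 0, "dy": 0, "dz": 0.04, "fingers": 0.005},
  {"rx": 0, "ry": 0, "rz": 0, "dx": 0, "dy": 0, "dz": 0.04, "fingers": 0.005},
  {"rx": 0, "ry": 0, "rz": 0, "dx": 0, "dy": 0, "dz": 0.04, "fingers": 0.005},
  {"rx": 0, "ry": 0, "rz": 0, "dx": 0, "dy": 0, "dz": 0.04, "fingers": 0.005},
  {"rx": 0, "ry": 0, "rz": 0, "dx": 0, "dy": 0, "dz": 0.03, "fingers": 0.005},
  {"rx": 0, "ry": 0, "rz": 0, "dx": 0, "dy": 0, "dz": 0.015, "fingers": 0.005},
  {"rx": 0, "ry": 0, "rz": 0, "dx": 0, "dy": 0, "dz": 0, "fingers": 0.005},
  {"rx": 0, "ry": 0, "rz": 0, "dx": 0, "dy": 0, "dz": 0, "fingers": 0.005},
])

```text
time_s: 30.45
position: [0.5085, -0.2639, 0.0834]
tool_rot: [[0.834, -0.553, 0.001], [-0.553, -0.834, -0.001], [0.001, 0.0, -1.0]]
ft_force: [-1.1, 1.0, -1.2]
grip_width: 0.0143
gripper_force: 78.8
```

Run:
```python
from h import *
p=env.get_image("wrist")["color"]
for im in(p,cv2.imread("pics/b_wrist.png")):
    h=cv2.cvtColor(im,cv2.COLOR_BGR2HSV);m=((h[...,0]<14)&(h[...,1]>90)&(h[...,2]>35)).astype(np.uint8)
    k,_,st,ce=cv2.connectedComponentsWithStats(m)
    print([(st[i].tolist()) for i in range(1,k) if st[i,4]>8 and 240<ce[i][0]<400])
o=env.observe();print(o["position"],o["ft_force"],o["time_s"])
```

```text
[[296, 167, 37, 176, 5386]]
[[229, 57, 50, 37, 503], [296, 167, 37, 177, 5502]]
[ 0.50874501 -0.26405946  0.08392805] [-0.2720823  -0.79335258 -1.62985594] 30.5
```

Request:
arm_command([
  {"rx": 0, "ry": 0, "rz": 0, "dx": 0, "dy": 0, "dz": 0.008, "fingers": 0.005},
  {"rx": 0, "ry": 0, "rz": 0, "dx": 0, "dy": 0, "dz": 0.006, "fingers": 0.005},
  {"rx": 0, "ry": 0, "rz": 0, "dx": 0, "dy": 0, "dz": 0.004, "fingers": 0.005},
  {"rx": 0, "ry": 0, "rz": 0, "dx": 0, "dy": 0, "dz": 0.002, "fingers": 0.005},
  {"rx": 0, "ry": 0, "rz": 0, "dx": 0, "dy": 0, "dz": 0, "fingers": 0.005},
])

```text
time_s: 31.0
position: [0.5081, -0.2636, 0.0627]
tool_rot: [[0.833, -0.553, -0.0], [-0.553, -0.833, 0.0], [-0.0, 0.0, -1.0]]
ft_force: [-0.8, 0.3, -1.7]
grip_width: 0.0144
gripper_force: 78.8
```

Request:
arm_command([
  {"rx": 0, "ry": 0, "rz": 0, "dx": 0, "dy": 0, "dz": 0.002, "fingers": 0.005},
  {"rx": 0, "ry": 0, "rz": 0, "dx": 0, "dy": 0, "dz": 0, "fingers": 0.005},
  {"rx": 0, "ry": 0, "rz": 0, "dx": 0, "dy": 0, "dz": 0, "fingers": 0.005},
])

```text
time_s: 31.3
position: [0.5082, -0.2639, 0.0622]
tool_rot: [[0.833, -0.553, 0.001], [-0.553, -0.833, -0.001], [0.001, 0.001, -1.0]]
ft_force: [-4.2, 0.9, 9.0]
grip_width: 0.0142
gripper_force: 80.4
```

Contact with the table. Release and rise.

Request:
arm_command([
  {"rx": 0, "ry": 0, "rz": 0, "dx": 0, "dy": 0, "dz": -0.001, "fingers": 0.005},
  {"rx": 0, "ry": 0, "rz": 0, "dx": 0, "dy": 0, "dz": 0, "fingers": 0.05},
  {"rx": 0, "ry": 0, "rz": 0, "dx": 0, "dy": 0, "dz": 0, "fingers": 0.05},
  {"rx": 0, "ry": 0, "rz": 0, "dx": 0, "dy": 0, "dz": 0, "fingers": 0.05},
  {"rx": 0, "ry": 0, "rz": 0, "dx": 0, "dy": 0, "dz": 0, "fingers": 0.05},
  {"rx": 0, "ry": 0, "rz": 0, "dx": 0, "dy": 0, "dz": -0.01, "fingers": 0.05},
  {"rx": 0, "ry": 0, "rz": 0, "dx": 0, "dy": 0, "dz": -0.03, "fingers": 0.05},
  {"rx": 0, "ry": 0, "rz": 0, "dx": 0, "dy": 0, "dz": -0.04, "fingers": 0.05},
  {"rx": 0, "ry": 0, "rz": 0, "dx": 0, "dy": 0, "dz": -0.04, "fingers": 0.05},
  {"rx": 0, "ry": 0, "rz": 0, "dx": 0, "dy": 0, "dz": -0.04, "fingers": 0.05},
  {"rx": 0, "ry": 0, "rz": 0, "dx": 0, "dy": 0, "dz": -0.04, "fingers": 0.05},
  {"rx": 0, "ry": 0, "rz": 0, "dx": 0, "dy": 0, "dz": -0.04, "fingers": 0.05},
])

```text
time_s: 32.5
position: [0.5077, -0.2632, 0.3044]
tool_rot: [[0.833, -0.553, 0.001], [-0.553, -0.833, -0.001], [0.001, 0.0, -1.0]]
ft_force: [0.0, 0.1, -0.5]
grip_width: 0.0499
gripper_force: 0.0
```

Request:
arm_command([
  {"rx": 0, "ry": 0, "rz": 0, "dx": -0.03, "dy": -0.0305, "dz": 0, "fingers": 0.05},
  {"rx": 0, "ry": 0, "rz": 0, "dx": -0.03, "dy": -0.0305, "dz": 0, "fingers": 0.05},
  {"rx": 0, "ry": 0, "rz": 0, "dx": -0.03, "dy": -0.0305, "dz": 0, "fingers": 0.05},
  {"rx": 0, "ry": 0, "rz": 0, "dx": -0.03, "dy": -0.0305, "dz": 0, "fingers": 0.05},
  {"rx": 0, "ry": 0, "rz": 0, "dx": -0.03, "dy": -0.0305, "dz": 0, "fingers": 0.05},
  {"rx": 0, "ry": 0, "rz": 0, "dx": -0.03, "dy": -0.0305, "dz": 0, "fingers": 0.05},
  {"rx": 0, "ry": 0, "rz": 0, "dx": -0.03, "dy": -0.0305, "dz": 0, "fingers": 0.05},
  {"rx": 0, "ry": 0, "rz": 0, "dx": -0.03, "dy": -0.0305, "dz": 0, "fingers": 0.05},
  {"rx": 0, "ry": 0, "rz": 0, "dx": -0.03, "dy": -0.0305, "dz": 0, "fingers": 0.05},
  {"rx": 0, "ry": 0, "rz": 0, "dx": -0.03, "dy": -0.0305, "dz": 0, "fingers": 0.05},
  {"rx": 0, "ry": 0, "rz": 0, "dx": -0.03, "dy": -0.0305, "dz": 0, "fingers": 0.05},
])

```text
time_s: 33.6
position: [0.4177, 0.2, 0.3026]
tool_rot: [[0.833, -0.553, 0.001], [-0.553, -0.833, 0.0], [0.001, -0.001, -1.0]]
ft_force: [0.6, -0.4, 0.5]
grip_width: 0.0497
gripper_force: 0.0
```

Run:
```python
from h import *
o=env.observe();print(o["position"],np.round(o["q"],1));go(np.array([.42,.22,.22]),lean(np.radians(40),-CY))
s=env.get_image("scene")
for q in("scoop","scoop_grip","scoop_lip","jar_lid"):print(q,[(np.round(r["location"]).tolist(),round(r["p"],2)) for r in env.tip_of(q,s)][:3])
```

```text
[0.41767973 0.20001752 0.30259122] [ 10.9  10.2  79.   -0.   90.7 134.5]
rot [ 0.2723  0.6604 -0.7491] shift after rot [-0.0484 -0.0191  0.0672]
scoop [([254.0, 289.0], 0.8), ([313.0, 319.0], 0.61)]
scoop_grip [([249.0, 278.0], 0.74), ([311.0, 304.0], 0.7), ([336.0, 175.0], 0.39)]
scoop_lip [([242.0, 261.0], 0.76), ([331.0, 286.0], 0.56), ([346.0, 240.0], 0.34)]
jar_lid [([258.0, 239.0], 0.86), ([363.0, 156.0], 0.39)]
```

Scoop and lid are where they started. Now I'll look into the jar from its front left.

Request:
arm_command([
  {"rx": 0.034, "ry": 0.083, "rz": -0.094, "dx": 0, "dy": 0, "dz": 0, "fingers": 0.05},
  {"rx": 0.034, "ry": 0.083, "rz": -0.094, "dx": 0, "dy": 0, "dz": 0, "fingers": 0.05},
  {"rx": 0.034, "ry": 0.083, "rz": -0.094, "dx": 0, "dy": 0, "dz": 0, "fingers": 0.05},
  {"rx": 0.034, "ry": 0.083, "rz": -0.094, "dx": 0, "dy": 0, "dz": 0, "fingers": 0.05},
  {"rx": 0.034, "ry": 0.083, "rz": -0.094, "dx": 0, "dy": 0, "dz": 0, "fingers": 0.05},
  {"rx": 0.034, "ry": 0.083, "rz": -0.094, "dx": 0, "dy": 0, "dz": 0, "fingers": 0.05},
  {"rx": 0.034, "ry": 0.083, "rz": -0.094, "dx": 0, "dy": 0, "dz": 0, "fingers": 0.05},
  {"rx": 0.034, "ry": 0.083, "rz": -0.094, "dx": 0, "dy": 0, "dz": 0, "fingers": 0.05},
  {"rx": 0, "ry": 0, "rz": 0, "dx": -0.024, "dy": -0.01, "dz": 0.03, "fingers": 0.05},
  {"rx": 0, "ry": 0, "rz": 0, "dx": -0.024, "dy": -0.01, "dz": 0.03, "fingers": 0.05},
  {"rx": 0, "ry": 0, "rz": 0, "dx": 0, "dy": 0, "dz": 0, "fingers": 0.05},
])

```text
time_s: 34.95
position: [0.415, 0.2169, 0.2209]
tool_rot: [[0.755, 0.196, 0.626], [0.153, -0.981, 0.122], [0.638, 0.004, -0.77]]
ft_force: [0.3, 0.6, -0.1]
grip_width: 0.0501
gripper_force: 0.0
```

```bash
python3 beads.py
python3 - <<'E'
from h import *
w=cv2.imread("pics/b_wrist.png");p=env.get_image("wrist")
print("jar box",env.look_for("jar",p)[:2],"tin",env.look_for("tin",p)[:1],"knob",env.tip_of("flap_knob",p)[:1])
for t in range(3):
    q=env.get_image("wrist");print([(np.round(r["box"]).tolist(),round(r["p"],2)) for r in env.look_for("bead0",q)])
h=cv2.cvtColor(w,cv2.COLOR_BGR2HSV);m=((h[...,0]<14)&(h[...,1]>70)&(h[...,2]>40)).astype(np.uint8)
k,_,st,ce=cv2.connectedComponentsWithStats(m);print([st[i].tolist() for i in range(1,k) if st[i,4]>5])
E
```

```text
34.95 [0.415  0.2169 0.2209] [[0.755, 0.196, 0.626], [0.153, -0.981, 0.122], [0.638, 0.004, -0.77]] [ 14.2   2.4 113.8  -4.9  24.3  96.6] [ 0.3  0.6 -0.1]
scene bead [([254.0, 290.0], 0.69)]
  blobs [([370.0, 48.0], 29), ([379.0, 52.0], 39), ([344.0, 122.0], 59), ([369.0, 168.0], 25), ([253.0, 280.0], 208), ([310.0, 308.0], 214)]
top bead [([243.0, 196.0], 0.46), ([242.0, 187.0], 0.39)]
  blobs [([393.0, 171.0], 58), ([245.0, 181.0], 21), ([243.0, 192.0], 27), ([395.0, 218.0], 110), ([194.0, 240.0], 95), ([24.0, 296.0], 78)]
wrist bead [([305.0, 165.0], 0.64), ([333.0, 140.0], 0.53), ([327.0, 167.0], 0.49), ([316.0, 152.0], 0.48), ([325.0, 136.0], 0.46)]
  blobs [([158.0, 56.0], 29), ([110.0, 131.0], 44), ([322.0, 141.0], 344), ([308.0, 159.0], 44), ([609.0, 167.0], 365), ([325.0, 167.0], 93), ([628.0, 260.0], 493), ([166.0, 269.0], 680)]
jar box [] tin [{'box': [451.0, 147.0, 532.4, 204.8], 'p': 0.83}] knob [{'location': [413.7, 185.4], 'p': 0.73}]
[([315.0, 130.0, 330.0, 144.0], 0.61), ([311.0, 144.0, 327.0, 156.0], 0.47), ([327.0, 137.0, 337.0, 146.0], 0.42)]
[([320.0, 160.0, 335.0, 174.0], 0.68), ([318.0, 130.0, 328.0, 145.0], 0.62), ([314.0, 144.0, 326.0, 156.0], 0.62), ([326.0, 131.0, 339.0, 147.0], 0.49), ([302.0, 156.0, 316.0, 165.0], 0.48)]
[([314.0, 144.0, 328.0, 158.0], 0.73), ([583.0, 234.0, 638.0, 321.0], 0.7), ([319.0, 127.0, 326.0, 144.0], 0.62), ([304.0, 157.0, 314.0, 162.0], 0.54), ([325.0, 133.0, 338.0, 146.0], 0.44)]
[[154, 53, 9, 17, 54], [157, 71, 3, 9, 13], [115, 87, 5, 5, 8], [119, 93, 4, 3, 7], [123, 97, 11, 12, 17], [132, 109, 42, 42, 78], [107, 127, 23, 12, 78], [312, 129, 23, 26, 376], [172, 152, 3, 3, 6], [303, 156, 10, 9, 54], [592, 156, 35, 23, 376], [319, 162, 13, 10, 105], [306, 171, 10, 9, 65], [617, 234, 22, 50, 522], [144, 249, 46, 40, 681]]
```

Run:
```python
from h import *
p=env.get_image("wrist");t=env.get_image("top")
J=F+.115*CY;print("jar",J)
for px in((322,137),(320,150),(332,140),(327,167),(308,160),(311,176)):
    print(px,(1000*(watz(p,px,.014)-J))[:2].round(), (1000*(watz(p,px,.03)-J))[:2].round())
for px in((245,181),(243,192)):print("top",(1000*(atz(t,px,.014)-J))[:2].round())
im=p["color"];h=cv2.cvtColor(im,cv2.COLOR_BGR2HSV)
m=((h[...,0]<16)&(h[...,1]>65)&(h[...,2]>35))
# local peaks of distance transform on upscaled mask = bead centres
M=cv2.resize(m[120:190,290:350].astype(np.uint8)*255,None,fx=4,fy=4,interpolation=cv2.INTER_CUBIC)>127
D=cv2.distanceTransform(M.astype(np.uint8),cv2.DIST_L2,5);D=cv2.GaussianBlur(D,(0,0),2)
pk=(D==cv2.dilate(D,np.ones((25,25))))&(D>5)
for y,x in np.argwhere(pk):print("peak",290+x/4,120+y/4,D[y,x].round(1)/4)
```

```text
jar [0.58960404 0.22829814 0.        ]
(322, 137) [43. 20.] [32. 19.]
(320, 150) [21. 19.] [11. 17.]
(332, 140) [41.  5.] [30.  4.]
(327, 167) [-4.  5.] [-13.   4.]
(308, 160) [ 1. 32.] [-8. 30.]
(311, 176) [-22.  23.] [-30.  21.]
top [30. 28.]
top [-10.  31.]
peak 325.75 138.5 6.8
peak 319.75 147.75 5.8
peak 308.75 159.0 2.675
peak 327.0 166.5 4.35
peak 311.25 175.75 3.65
```

```bash
python3 -c "
from rig import env
print(env.close_job())"
```

```text
the job is handed in; nothing more can be done
None
```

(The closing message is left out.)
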